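# Snap the column collar shut with pliers

## Task

The white snap collar round the glass column on its stand has sprung open. Take the pliers from their wooden rest, put the jaws over the collar's two ears and squeeze until the press stud clicks home and stays shut, firmly but without crushing it and without touching the stand or collar with the gripper itself. Then lay the pliers back on the rest as you found them, open and flat on both bars, and leave the beaker, jar and weight alone.

Things in the scene. Friction and masses are not known exactly. Their poses are not given: they have to be found in the camera images.
- stand: Fixed stand: grey base 100 x 110 x 14 mm, aluminium socket 44 mm wide up to z 60 mm, upright glass column 31 mm wide, rim 38 mm, top at z 141 mm. Origin on the column's axis at table level; its -x side faces roughly to the robot. It carries the snap collar. Squeezing the ears with over 20 N (two sides together 40 N) crushes the collar.
- collar_mid (a point): Centre of the white plastic snap collar, on the column's axis, z 70 mm. Collar about 44 mm wide, z 62 to 78 mm, with two ears; x axis points from the ears to the column, z up. It can be turned on the column up to 0.3 rad each way from the stand's -x, against light friction (about 3 N at the ears).
- ear_fixed (a point): Middle of the outer face of the fixed ear (-y side), 32 mm from the column's axis, z 70 mm. Each ear is a plate from 20 to 40 mm from the axis, 6 mm thick, 16 mm tall. A steel screw head 12 mm wide sits here and stands out 0 to 3 mm from the face, differently each time (not measured), so the jaw width at the click varies. Axes as the collar's.
- ear_moving (a point): Middle of the outer face of the moving ear (+y side), 52 mm in front of the hinge at the collar's back. The ear points are 22 mm apart open (the ear then splayed 0.16 rad, its point axes too), 14 mm shut (under 16 mm counts). It takes about 10 to 14 N on the ears; the force climbs, drops as the stud snaps in, and climbs again on the stop.
- rest: Fixed wooden rest: two cross bars on a board, bar tops at z 35 mm. Origin at table level under the pliers' pivot; the front bar (26 mm wide) is centred there, the rear bar (20 mm wide, 120 mm long) 106 mm towards the rest's -x. The board between is 8 mm high: the fingers go down between the bars.
- pliers: Spring-open pliers, about 120 g, lying flat on the rest, 18 mm thick; black handles towards its -x, steel jaws towards +x. Origin on the pivot axis at the underside. Open, its x axis is the middle line (closed by q, that line is turned by -q/2 about z). It balances within 4 mm of the grip point.
- jaw_mid (a point): Point midway between the jaw pins of the open pliers, 50 mm ahead of the pivot, at mid thickness. The jaws end in two upright round pins, 8 mm in diameter, 14 mm tall, 34 mm clear between them when open; the gap behind them is free for the ears for 25 mm. Gripped at the handles, the pins creep about 7 mm forward as the jaws close.
- pliers_grip (a point): Grip point between the handles, 75 mm behind the pivot, at mid thickness. Handles 10 mm wide, 18 mm tall, 64 mm over the outer faces here when open (0.09 rad splay each). 1.5 mm of squeeze closes the jaws 1 mm; 60 mm holds them lightly, the click comes between 45 and 36 mm. The spring takes 7 N open, 11 N closed; force above that reaches the jaws 1.3 times.
- pliers_b (a joint): Closing angle of the pliers: 0 open (by its own spring), 0.46 rad fully closed.
- beaker: Bystander: glass beaker, 64 mm wide, 85 mm tall; origin under its centre.
- jar: Bystander: amber jar, 52 mm wide, 75 mm tall; origin under its centre.
- weight: Bystander: brass weight, 40 mm wide, 48 mm tall; origin under its centre.
Mind the look-alikes: they are no part of the job. What is shaped like the pliers but turquoise is not meant. There is more than one size of the stand; the job needs the smaller.

How it is judged (in metres and radians):
On the way, in this order (a step that is already met when the one before it is completed fails the run):
1. the pliers are lifted off their rest (height (world z) of pliers above 0.05 m and not (distance between ear_fixed and ear_moving below 0.016 m)), for 0.2 s.
2. the collar snaps shut between the jaws of the pliers (distance between ear_fixed and ear_moving below 0.016 m and horizontal distance between pliers and ear_fixed below 0.075 m and height (world z) of pliers above 0.045 m), for 0.2 s.
At the end, for the whole second after the job is handed in: The collar stays snapped shut (ear points under 16 mm apart). The pliers lie open, flat (within 0.08 rad) and still on both bars of the rest, within 20 mm along and 25 mm across of the rest's origin and within 0.3 rad of its direction (distance between ear_fixed and ear_moving below 0.016 m and x of pliers in the frame of rest between -0.02 and 0.02 m and y of pliers in the frame of rest between -0.025 and 0.025 m and z of pliers in the frame of rest between 0.032 and 0.038 m and angle between pliers's own z axis and vertical below 0.08 rad and angle between the x axis of pliers and the x axis of rest, either way round below 0.3 rad and value of joint pliers_b below 0.05 rad and linear speed of pliers below 0.02 m/s); the robot touches nothing.
It fails at once if the contact forces on the stand and collar add up to more than 40 N (20 N on each ear) (contact force between anything else and stand above 40 N).
It fails at once if the robot itself touches the stand or collar (contact force between any of the fingers, the arm and stand above 1 N).
It fails at once if a bystander is moved by more than 20 mm (distance of any of beaker, jar, weight from where it was at the start of the episode above 0.02 m).
It also fails if it takes over 70 s, if anything falls off the work surface, if the arm or the gripper's body presses on something with over 40 N, if the wrist force passes 120 N, or if a joint passes its speed limit or range.

## Robot

A 6-joint arm with a two-finger parallel gripper is mounted at the origin on the work surface. World frame = base frame: x ahead of the robot, y to its left, z up, the work surface at z = 0. Lengths are in m, angles in degrees, forces in N, time in s.
With the tool pointing down it reaches from about 0.35 to 0.875 m from the base axis. Payload 4.2 kg.
Tool frame: the origin (TCP) lies on the centre line of the jaws, within the pads' length; the fingertips stand 19 mm ahead of it and the grasp point (between the pads) is the TCP; x points along the fingers, y is the direction in which the jaws open and shut, and the axes are right-handed (so a half turn about x gives the same grasp; the last joint's range is limited). The gripper opens to 87 mm and grips with 3 to 60 N. Pads are 19 mm wide; open, the fingers measure 117 mm over their backs; the gripper's body (75 mm by 190 mm) begins 51 mm behind the grasp point.
Start: joints at [91.765, 22.042, 0.453, 0, -68.411, -14.817], TCP at [0.141, 0.609, 0.206] pointing down, gripper open.
Joint ranges: [-179.83, 179.83], [-69.29, 118.12], [-61.27, 80.66], [-181.25, 117.63], [-171.15, -9.14], [-177.46, 177.46]. Speed limits (degrees/s): [159.86, 159.86, 180, 180, 180, 180].

## Interface

Orientations are given as a 3x3 rotation matrix whose columns are the frame's x, y, z axes.
In Python, from station import r, viewer, job, spotter gives the robot as it stands.
- The arm moves only by the tool play_rows, never from a script. Its argument "commands" is a list of rows, each an object of numbers: "fingers": the gripper command: -1 is fully open, 1 is shut, values between are in proportion; "tx", "ty", "tz": the shift along the tool's x, y, z normalised to -1 to 1, where 1 is 750 mm; "ax", "ay", "az": the turn, a rotation vector about the tool's x, y, z normalised to -1 to 1, where 1 is pi rad. In form: [{"fingers": .., "tx": .., "ty": .., "tz": .., "ax": .., "ay": .., "az": ..}, ...]. A call has 1 to 5 rows; each row is the pose to reach, as a shift and turn from the pose commanded when the call began, along the tool's axes at that moment, turning the shorter way round; what a row does not reach only later rows make up. A row lasts 1/12 s, in which the tool goes at most 41.7 mm and 7.16 degrees, less where a joint would pass 70% of its speed; a pose out of reach is approached as far as the arm can. A call with a number of a shift or a turn outside -1 to 1 is refused whole. A call with a gripper value outside its range is refused whole. The fingers move at their own pace and stop on an object; the grip force is fixed at half the most. Time passes only in rows, so rows that repeat a pose let the fingers close. It gives the time, the measured TCP pose, the force and the opening at its end, in the units of the state.
- r.sense(): the state, without advancing time (a new reading comes with each control period).
- viewer.capture(name): name is "side" or "top"; returns a dict with "image" (480x640x3 uint8, red, green, blue), "fx", "fy", "cx", "cy" (pixels), "dist" ([k1, k2, p1, p2, k3] as OpenCV has them; the pictures are not rectified), "R" (3x3) and "t" (3): a world point X has camera coordinates R X + t. Camera axes: x right, y down, z forward; pixel columns grow to the right and rows downward; lengths in m; the calibration is good to about 2 mm. A picture is of the moment at which its call begins. There is no depth.
- job.finish_job(): hands the job in, once; it reports no verdict.
Trained networks look in a picture, given as the dict that the camera call returned (one of the last four; its "shot" number tells which), for a name from the list of things; names that differ only in an ending like _2 or _b are one class to them, and where a whole thing is asked for, a point or a joint stands for the part that bears it (a point fixed in the world has none). Each returns a list of dicts, best first, with "score" (0 to 1); they miss things now and then, are a little off and sometimes report something else, mostly with a low value. They report only what shows in the picture. A call takes as long as a camera call. They do not tell look-alikes from the thing itself.
- spotter.find_in(name, picture): "uv" ([column, row] in pixels, amid what is visible of it).
- spotter.silhouettes(name, picture): "region" (480x640 bool, what is visible of it) and "uv" ([column, row] in pixels, amid what is visible of it).
The state is a dict: "time_s": time; "joints": joint angles; "joint_velocities": joint speeds; "effort": joint torques, N m; "tcp_pos": TCP position; "ee_rot": TCP orientation; "wrist_force": force on the tool from outside, world axes, zero at the start; "moment": the same for the moment, N m; "gripper_width": opening from 0.0 (shut) to 1.0 (fully open).
Only numpy, scipy, OpenCV 4.12 (cv2) and the standard library are available. Lean on these libraries where they do the work, as an engineer would, in place of code of your own. Each camera call takes 0.05 s, during which the arm holds its last target. There are 200 camera calls.

## Working session

There is one attempt and no reset: what is moved stays moved. The work goes in short steps, Python scripts to look and compute and a tool call to move; the robot and the scene stay as the last step left them, time stands still between calls to the robot, and variables do not carry over. Pictures are saved under pics/ and viewed, about 8 in all and at most 12, crops included, and the job is handed in when it is done.

Besides the shell and the picture viewer there is one more tool, called after "Request:" as a command line: name --argument value ..., lists and objects as JSON in quotes. play_rows: Moves the arm, as the interface text tells. Its arguments: {"type":"object","properties":{"commands":{"type":"array"}},"required":["commands"]}

```bash
ls; mkdir -p pics
cat > h.py <<'E'
import numpy as np, cv2
from station import r, viewer, job, spotter
def K(p): return np.array([[p["fx"],0,p["cx"]],[0,p["fy"],p["cy"]],[0,0,1.]])
def proj(p,X):
    X=np.atleast_2d(np.array(X,float)); rv,_=cv2.Rodrigues(np.array(p["R"],float))
    return cv2.projectPoints(X,rv,np.array(p["t"],float),K(p),np.array(p["dist"],float))[0][:,0]
def ray(p,uv):
    x=cv2.undistortPoints(np.array([[uv]],float),K(p),np.array(p["dist"],float))[0,0]
    R=np.array(p["R"]);return -R.T@np.array(p["t"]), R.T@np.array([x[0],x[1],1])
def atz(p,uv,z):
    o,d=ray(p,uv); return o+d*(z-o[2])/d[2]
def tri(p1,u1,p2,u2):
    A=[];b=[]
    for p,u in((p1,u1),(p2,u2)):
        o,d=ray(p,u); d=d/np.linalg.norm(d);M=np.eye(3)-np.outer(d,d);A.append(M);b.append(M@o)
    return np.linalg.lstsq(np.vstack(A),np.hstack(b),rcond=None)[0]
def save(p,n): cv2.imwrite("pics/"+n,p["image"][:,:,::-1])
np.set_printoptions(precision=4,suppress=True)
E
python3 - <<'E'
from h import *
t=viewer.capture("top");s=viewer.capture("side")
img=np.vstack([t["image"],s["image"]]) 
save(t,"t0.png");save(s,"s0.png")
for n in["stand","collar_mid","ear_fixed","ear_moving","rest","pliers","jaw_mid","pliers_grip","beaker","jar","weight"]:
    for nm,p in(("top",t),("side",s)):
        print(n,nm,[(np.round(d["uv"]).astype(int).tolist(),round(d["score"],2),atz(p,d["uv"],{"rest":.035,"pliers":.053,"jaw_mid":.044,"pliers_grip":.044}.get(n,.07))[:2].round(3).tolist()) for d in spotter.find_in(n,p)[:4]])
print(r.sense())
for p in(t,s): print(-np.array(p["R"]).T@p["t"],p["fx"])
E
```

```text
pics
stand top [([404, 254], 0.79, [0.622, -0.172]), ([481, 337], 0.66, [0.463, -0.325])]
stand side [([366, 324], 0.66, [0.607, -0.224])]
collar_mid top [([482, 351], 0.62, [0.435, -0.327]), ([408, 263], 0.6, [0.605, -0.18])]
collar_mid side [([308, 397], 0.78, [0.44, -0.311]), ([355, 312], 0.62, [0.604, -0.188])]
ear_fixed top [([480, 352], 0.65, [0.433, -0.322]), ([405, 260], 0.61, [0.611, -0.175])]
ear_fixed side [([305, 396], 0.84, [0.437, -0.309]), ([354, 308], 0.82, [0.607, -0.179])]
ear_moving top [([478, 347], 0.55, [0.443, -0.318]), ([398, 255], 0.48, [0.62, -0.16])]
ear_moving side [([299, 385], 0.77, [0.437, -0.284]), ([348, 308], 0.58, [0.598, -0.172])]
rest top [([239, 289], 0.8, [0.547, 0.154]), ([403, 260], 0.28, [0.612, -0.179])]
rest side [([270, 243], 0.62, [0.555, 0.114])]
pliers top [([252, 284], 0.84, [0.559, 0.125]), ([234, 162], 0.73, [0.803, 0.169]), ([229, 178], 0.62, [0.768, 0.177]), ([246, 274], 0.55, [0.577, 0.138])]
pliers side [([270, 225], 0.87, [0.574, 0.157]), ([263, 233], 0.84, [0.546, 0.136]), ([342, 214], 0.79, [0.758, 0.122]), ([334, 214], 0.76, 
[... 811 characters left out ...]
6, -0.38])]
weight side [([453, 405], 0.71, [0.644, -0.432])]
{'time_s': 1.2, 'joints': array([ 91.765 ,  22.0415,   0.4511,   0.0011, -68.413 , -14.8163]), 'joint_velocities': array([ 0.012 ,  0.0485,  0.0458,  0.0793, -0.0069,  0.0714]), 'effort': array([ -0.0004, -39.0474,  18.7621,   4.2245,   0.0154,  -0.    ]), 'tcp_pos': array([0.1411, 0.6088, 0.2056]), 'ee_rot': array([[ 0.    , -0.2258, -0.9742],
       [-0.0001, -0.9742,  0.2258],
       [-1.    ,  0.0001, -0.    ]]), 'wrist_force': array([-0.0006,  0.595 ,  0.1392]), 'moment': array([0.0394, 0.0206, 0.0952]), 'gripper_width': 1.0005130064910224}
[0.5748 0.0214 0.929 ] 440.32775653579984
[ 0.2562 -0.6518  0.719 ] 444.22693565659097
```

View pics/t0.png

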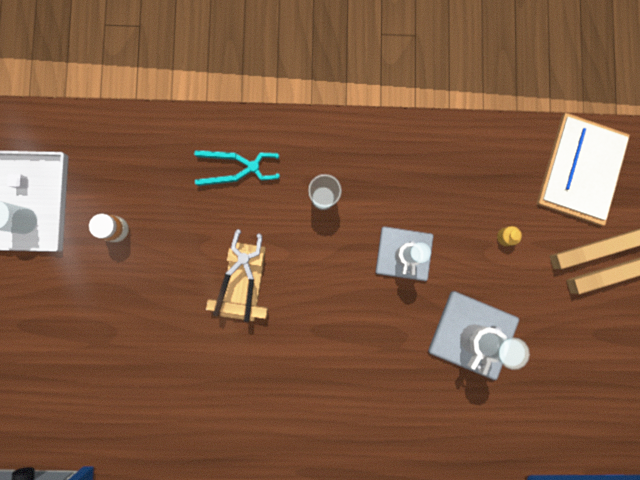

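View pics/s0.png

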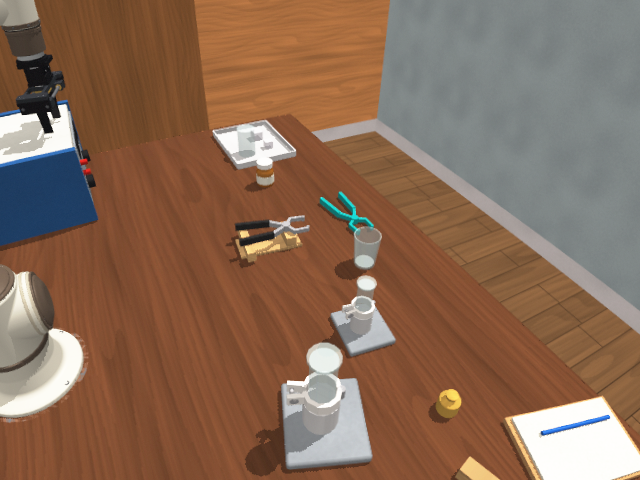

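Top view: pliers pivot is at about (244,259) and the small stand at (405,254). The larger stand is at (478,338) and the turquoise pliers at (240,167). Now a zoom.

Run:
```python
from h import *
t=cv2.imread("pics/t0.png");s=cv2.imread("pics/s0.png")
def c(im,u,v,w,h,z): return cv2.resize(im[v:v+h,u:u+w],None,fx=z,fy=z,interpolation=cv2.INTER_CUBIC)
a=c(t,195,225,80,100,5);b=c(t,370,220,80,60,5)
d=c(s,325,270,80,60,5)
o=np.zeros((600,800,3),np.uint8);o[:500,:400]=a;o[:300,400:]=b;o[300:600,400:]=d
cv2.imwrite("pics/z0.png",o)
```

```text
(no output)
```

View pics/z0.png

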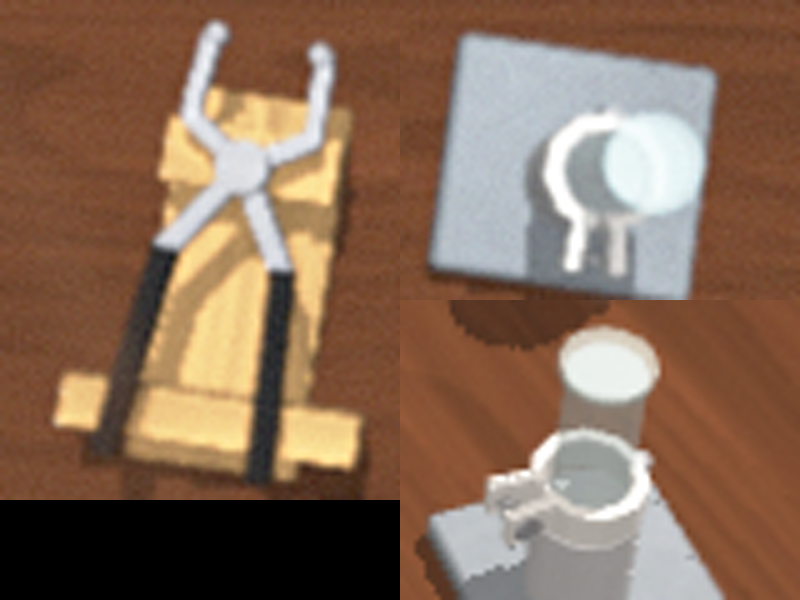

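Run:
```python
from h import *
t=viewer.capture("top");s=viewer.capture("side")
A=lambda u,v,z:atz(t,(194.6+u/5,224.6+v/5),z)[:2]
B=lambda u,v,z:atz(t,(369.6+(u-400)/5,219.6+v/5),z)[:2]
pv=A(240,167,.053);p1=A(216,33,.051);p2=A(320,52,.051);h1=A(105,445,.053);h2=A(260,480,.053)
print("pivot",pv,"pins",p1,p2,"mid",(p1+p2)/2,"handles",h1,h2)
d=(p1+p2)/2-(h1+h2)/2;print("yaw",np.degrees(np.arctan2(d[1],d[0])),np.linalg.norm((p1+p2)/2-pv))
rl=A(60,402,.035);rr=A(360,438,.035);print("rear bar",rl,rr,(rl+rr)/2,np.linalg.norm(rl-rr),"yaw",np.degrees(np.arctan2(rl[1]-rr[1],rl[0]-rr[0]))-90)
c=[B(*x,.014) for x in((465,35),(715,70),(690,298),(430,268))];print("base",c,np.mean(c,0))
for n,u,v in(("L ear tip",572,268),("R ear tip",618,272),("L base",580,216),("R base",622,218),("ringtop",603,112),("ringleft",545,170)):print(n,B(u,v,.078))
S=lambda u,v:(324.6+(u-400)/5,269.6+(v-300)/5)
# column tops: rim centre
print("rim tri",tri(t,(369.6+(655-400)/5,219.6+163/5),s,S(608,370)))
print("ring tri",tri(t,(369.6+(600-400)/5,219.6+165/5),s,S(592,474)))
```

```text
pivot [0.609  0.1454] pins [0.6623 0.1568] [0.6556 0.1152] mid [0.659 0.136] handles [0.4989 0.1949] [0.4862 0.134 ]
yaw -9.702253596212447 0.05082808843193303
rear bar [0.5141 0.217 ] [0.5017 0.0968] [0.5079 0.1569] 0.12089515994140573 yaw -5.888526677451438
base [array([ 0.6821, -0.1397]), array([ 0.6696, -0.2458]), array([ 0.5735, -0.2352]), array([ 0.5841, -0.1258])] [ 0.6273 -0.1866]
L ear tip [ 0.5845 -0.171 ]
R ear tip [ 0.5832 -0.189 ]
L base [ 0.6047 -0.174 ]
R base [ 0.6043 -0.1905]
ringtop [ 0.6455 -0.1829]
ringleft [ 0.6224 -0.1602]
rim tri [ 0.6224 -0.1873  0.1392]
ring tri [ 0.6253 -0.1825  0.0762]
```

```bash
cat >> h.py <<'E'
from scipy.spatial.transform import Rotation as Ro
def cmd(pos,yaw,mm=None):
    s=r.sense();R=s["ee_rot"];a=np.radians(yaw-90)
    y=np.array([np.cos(a),np.sin(a),0]);x=np.array([0,0,-1.]);T=np.column_stack([x,y,np.cross(x,y)])
    d=R.T@(np.array(pos)-s["tcp_pos"])/.75;w=Ro.from_matrix(R.T@T).as_rotvec()/np.pi
    print("t",round(s["time_s"],2),"tcp",s["tcp_pos"],"F",s["wrist_force"],"w mm",round(s["gripper_width"]*87,2),"| txyz",d.round(4),"axyz",w.round(4),"fingers",None if mm is None else round(1-2*mm/87,3))
E
python3 -c "
from h import *
cmd([.534,.158,.2],-9.5,87)
t=viewer.capture('top')
for u in((514,353),(490,345)): print(atz(t,u,.18),atz(t,u,.1))"
```

```text
t 1.3 tcp [0.1411 0.6088 0.2056] F [-0.985   0.35   -1.1492] w mm 86.77 | txyz [ 0.0076  0.4673 -0.646 ] axyz [-0.0197 -0.     -0.    ] fingers -1.0
[ 0.4507 -0.3378  0.18  ] [ 0.4374 -0.3762  0.1   ]
[ 0.4637 -0.2963  0.18  ] [ 0.4518 -0.3302  0.1   ]
```

Request:
play_rows --commands '[{"fingers": -1,"tx": 0.0076,"ty": 0.4673,"tz": -0.646,"ax": -0.0197,"ay": 0,"az": 0},{"fingers": -1,"tx": 0.0076,"ty": 0.4673,"tz": -0.646,"ax": -0.0197,"ay": 0,"az": 0},{"fingers": -1,"tx": 0.0076,"ty": 0.4673,"tz": -0.646,"ax": -0.0197,"ay": 0,"az": 0},{"fingers": -1,"tx": 0.0076,"ty": 0.4673,"tz": -0.646,"ax": -0.0197,"ay": 0,"az": 0},{"fingers": -1,"tx": 0.0076,"ty": 0.4673,"tz": -0.646,"ax": -0.0197,"ay": 0,"az": 0}]'

```text
time_s: 1.77
tcp_pos: [0.2788, 0.4502, 0.2038]
ee_rot: [[0.0, -0.164, -0.986], [0.0, -0.986, 0.164], [-1.0, -0.0, -0.0]]
wrist_force: [0.6, 1.5, -0.6]
gripper_width: 1.003
```

```bash
python3 -c "
from h import *
cmd([.534,.158,.2],-9.5,87)"
```

```text
t 1.77 tcp [0.2788 0.4502 0.2038] F [ 0.5852  1.5201 -0.6317] w mm 87.28 | txyz [ 0.0051  0.3284 -0.3996] axyz [ 0.0002 -0.0001  0.0001] fingers -1.0
```

Request:
play_rows --commands '[{"fingers": -1,"tx": 0.005,"ty": 0.3284,"tz": -0.3996,"ax": 0,"ay": 0,"az": 0},{"fingers": -1,"tx": 0.005,"ty": 0.3284,"tz": -0.3996,"ax": 0,"ay": 0,"az": 0},{"fingers": -1,"tx": 0.005,"ty": 0.3284,"tz": -0.3996,"ax": 0,"ay": 0,"az": 0},{"fingers": -1,"tx": 0.005,"ty": 0.3284,"tz": -0.3996,"ax": 0,"ay": 0,"az": 0},{"fingers": -1,"tx": 0.005,"ty": 0.3284,"tz": -0.3996,"ax": 0,"ay": 0,"az": 0}]'

```text
time_s: 2.18
tcp_pos: [0.4158, 0.2931, 0.2021]
ee_rot: [[0.001, -0.165, -0.986], [0.001, -0.986, 0.165], [-1.0, -0.001, -0.001]]
wrist_force: [0.4, 1.4, 0.2]
gripper_width: 0.994
```

```bash
python3 -c "
from h import *
cmd([.534,.158,.1],-9.5,87)"
```

```text
t 2.18 tcp [0.4158 0.2931 0.2021] F [0.4303 1.3777 0.2125] w mm 86.49 | txyz [ 0.1361  0.1519 -0.185 ] axyz [ 0.0002 -0.0002  0.0003] fingers -1.0
```

Stop at z 0.10 above the handles and look.

Request:
play_rows --commands '[{"fingers": -1,"tx": 0.03,"ty": 0.1519,"tz": -0.185,"ax": 0,"ay": 0,"az": 0},{"fingers": -1,"tx": 0.03,"ty": 0.1519,"tz": -0.185,"ax": 0,"ay": 0,"az": 0},{"fingers": -1,"tx": 0.07,"ty": 0.1519,"tz": -0.185,"ax": 0,"ay": 0,"az": 0},{"fingers": -1,"tx": 0.136,"ty": 0.1519,"tz": -0.185,"ax": 0,"ay": 0,"az": 0},{"fingers": -1,"tx": 0.136,"ty": 0.1519,"tz": -0.185,"ax": 0,"ay": 0,"az": 0}]'

```text
time_s: 2.6
tcp_pos: [0.5302, 0.1638, 0.1094]
ee_rot: [[0.004, -0.166, -0.986], [0.002, -0.986, 0.166], [-1.0, -0.003, -0.003]]
wrist_force: [-0.9, 0.6, -0.2]
gripper_width: 0.998
```

Run:
```python
from h import *
cmd([.534,.158,.044],-9.5,87)
t=viewer.capture('top');s=viewer.capture('side')
cv=lambda p,u,v,w,h,z: cv2.resize(p["image"][v:v+h,u:u+w,::-1],None,fx=z,fy=z,interpolation=cv2.INTER_CUBIC)
for p in(t,s):
    im=p["image"].copy()
    p["image"]=im
    R=r.sense();c=R["tcp_pos"];y=R["ee_rot"][:,1]
    for X in (c+R["ee_rot"][:,0]*.019,np.r_[.534,.158,.053],np.r_[.609,.1454,.053]):
        cv2.circle(im,tuple(int(a) for a in proj(p,X)[0].round()),1,(255,0,0),-1)
o=np.hstack([cv(t,195,215,100,120,4),cv(s,215,155,100,120,4)]);cv2.imwrite("pics/g1.png",o)
```

```text
t 2.6 tcp [0.5302 0.1638 0.1094] F [-0.9496  0.552  -0.1596] w mm 86.81 | txyz [ 0.0872  0.0071 -0.006 ] axyz [-0.0004 -0.0011  0.0009] fingers -1.0
```

View pics/g1.png

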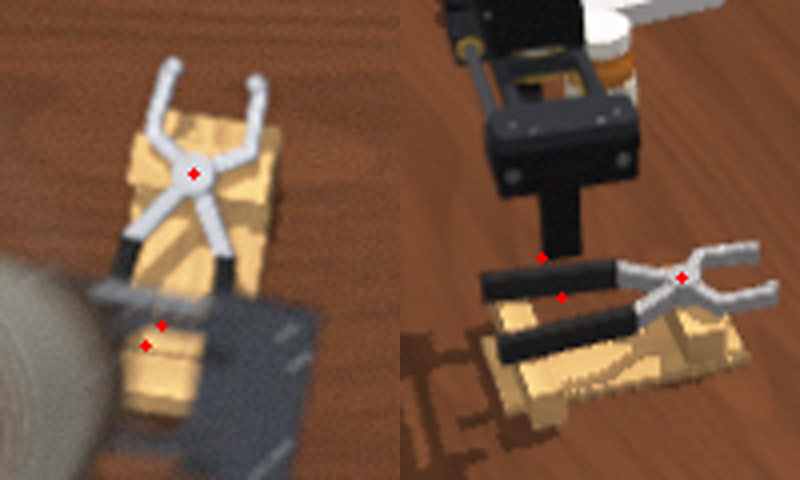

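Request:
play_rows --commands '[{"fingers": -1,"tx": 0.0,"ty": 0.0,"tz": 0,"ax": 0,"ay": 0,"az": 0},{"fingers": -1,"tx": 0.0,"ty": 0.0,"tz": 0,"ax": 0,"ay": 0,"az": 0},{"fingers": -1,"tx": 0.02,"ty": 0.0,"tz": 0,"ax": 0,"ay": 0,"az": 0},{"fingers": -1,"tx": 0.02,"ty": 0.0,"tz": 0,"ax": 0,"ay": 0,"az": 0}]'

```text
time_s: 3.03
tcp_pos: [0.5273, 0.166, 0.0942]
ee_rot: [[-0.0, -0.164, -0.986], [0.001, -0.986, 0.164], [-1.0, -0.001, 0.0]]
wrist_force: [-0.1, -0.5, 0.1]
gripper_width: 1.002
```

```bash
python3 -c "
from h import *
cmd([.534,.158,.044],-9.5,87)"
```

```text
t 3.03 tcp [0.5273 0.166  0.0942] F [-0.1178 -0.4574  0.1001] w mm 87.17 | txyz [ 0.0669  0.0091 -0.0106] axyz [0.0004 0.0001 0.0002] fingers -1.0
```

Request:
play_rows --commands '[{"fingers": -1,"tx": 0.0,"ty": 0.0091,"tz": -0.0106,"ax": 0,"ay": 0,"az": 0},{"fingers": -1,"tx": 0.03,"ty": 0.0091,"tz": -0.0106,"ax": 0,"ay": 0,"az": 0},{"fingers": -1,"tx": 0.0669,"ty": 0.0091,"tz": -0.0106,"ax": 0,"ay": 0,"az": 0},{"fingers": -1,"tx": 0.0669,"ty": 0.0091,"tz": -0.0106,"ax": 0,"ay": 0,"az": 0},{"fingers": -1,"tx": 0.0669,"ty": 0.0091,"tz": -0.0106,"ax": 0,"ay": 0,"az": 0}]'

```text
time_s: 3.45
tcp_pos: [0.5349, 0.1568, 0.0442]
ee_rot: [[-0.001, -0.164, -0.986], [-0.001, -0.986, 0.164], [-1.0, 0.001, 0.001]]
wrist_force: [-0.5, 0.3, 0.3]
gripper_width: 0.999
```

Request:
play_rows --commands '[{"fingers": -0.45,"tx": 0.0,"ty": 0,"tz": 0,"ax": 0,"ay": 0,"az": 0},{"fingers": -0.45,"tx": 0.0,"ty": 0,"tz": 0,"ax": 0,"ay": 0,"az": 0},{"fingers": -0.38,"tx": 0.0,"ty": 0,"tz": 0,"ax": 0,"ay": 0,"az": 0},{"fingers": -0.38,"tx": 0.0,"ty": 0,"tz": 0,"ax": 0,"ay": 0,"az": 0},{"fingers": -0.38,"tx": 0.0,"ty": 0,"tz": 0,"ax": 0,"ay": 0,"az": 0}]'

```text
time_s: 3.87
tcp_pos: [0.5352, 0.1572, 0.0447]
ee_rot: [[0.001, -0.165, -0.986], [0.001, -0.986, 0.165], [-1.0, -0.001, -0.001]]
wrist_force: [-0.6, -0.3, 0.6]
gripper_width: 0.732
```

```bash
python3 -c "
from h import *
cmd([.534,.158,.20],-9.5,60)"
```

```text
t 3.87 tcp [0.5352 0.1572 0.0447] F [-0.5626 -0.252   0.6356] w mm 63.68 | txyz [-0.2071 -0.001   0.0015] axyz [ 0.     -0.0004  0.0003] fingers -0.379
```

Request:
play_rows --commands '[{"fingers": -0.38,"tx": 0.0,"ty": 0,"tz": 0,"ax": 0,"ay": 0,"az": 0},{"fingers": -0.38,"tx": 0.0,"ty": 0,"tz": 0,"ax": 0,"ay": 0,"az": 0},{"fingers": -0.38,"tx": 0.0,"ty": 0,"tz": 0,"ax": 0,"ay": 0,"az": 0},{"fingers": -0.38,"tx": 0.0,"ty": 0,"tz": 0,"ax": 0,"ay": 0,"az": 0}]'

```text
time_s: 4.2
tcp_pos: [0.5348, 0.1569, 0.0438]
ee_rot: [[-0.0, -0.165, -0.986], [-0.0, -0.986, 0.165], [-1.0, 0.0, 0.0]]
wrist_force: [-0.2, 0.2, -0.6]
gripper_width: 0.691
```

Request:
play_rows --commands '[{"fingers": -0.38,"tx": -0.02,"ty": 0,"tz": 0,"ax": 0,"ay": 0,"az": 0},{"fingers": -0.38,"tx": -0.05,"ty": 0,"tz": 0,"ax": 0,"ay": 0,"az": 0},{"fingers": -0.38,"tx": -0.1,"ty": 0,"tz": 0,"ax": 0,"ay": 0,"az": 0},{"fingers": -0.38,"tx": -0.15,"ty": 0,"tz": 0,"ax": 0,"ay": 0,"az": 0},{"fingers": -0.38,"tx": -0.2,"ty": 0,"tz": 0,"ax": 0,"ay": 0,"az": 0}]'

```text
time_s: 4.62
tcp_pos: [0.5344, 0.1566, 0.1953]
ee_rot: [[-0.001, -0.165, -0.986], [-0.001, -0.986, 0.165], [-1.0, 0.001, 0.001]]
wrist_force: [0.5, 0.5, -0.7]
gripper_width: 0.691
```

Run:
```python
from h import *
t=viewer.capture('top');s=viewer.capture('side')
S=r.sense();c=S["tcp_pos"];R=S["ee_rot"];f=-R[:,2]*1
print("fwd",f)
for p in(t,s):
    im=p["image"]
    for k in(.075,.125):cv2.circle(im,tuple(int(a) for a in proj(p,c+f*k)[0].round()),1,(255,0,0),-1)
cv=lambda p,u,v,w,h,z: cv2.resize(p["image"][v:v+h,u:u+w,::-1],None,fx=z,fy=z,interpolation=cv2.INTER_CUBIC)
cv2.imwrite("pics/g2.png",np.hstack([cv(t,180,190,100,100,4),cv(s,210,100,100,100,4)]))
# plan: yaw -4 approach
ax=np.array([.624,-.1845]);
for yaw in(-4,):
    d=np.array([np.cos(np.radians(yaw)),np.sin(np.radians(yaw))])
    for off in(.039+.125,.039+.125+.06): print(off,ax-off*d)
    cmd([*(ax-(.039+.125+.06)*d),.2],yaw,60)
```

```text
fwd [ 0.9864 -0.164   0.0126]
0.164 [ 0.4604 -0.1731]
0.224 [ 0.4005 -0.1689]
t 4.72 tcp [0.5388 0.1585 0.2013] F [ 0.216   1.0018 -0.1262] w mm 60.13 | txyz [-0.0033  0.4609  0.1103] axyz [-0.0302 -0.0041  0.0024] fingers -0.379
```

View pics/g2.png

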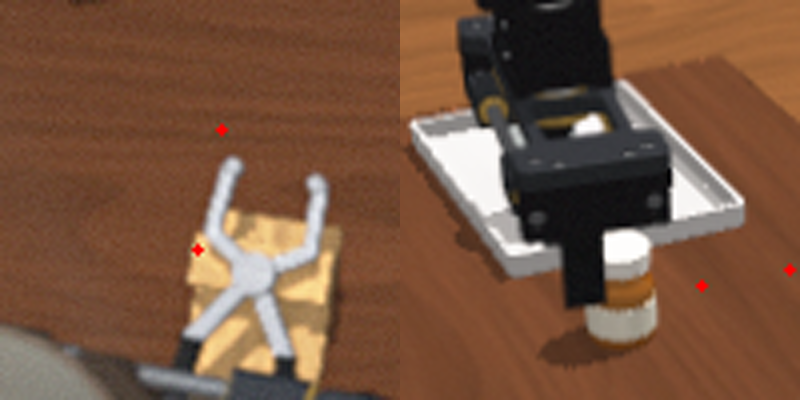

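Run:
```python
from h import *
S=r.sense();c=S["tcp_pos"];R=S["ee_rot"]
t=viewer.capture('top');s=viewer.capture('side')
for p in(t,s):
    im=p["image"]
    for dx in(0,.019):
      for dy in(-.03,0,.03):
        cv2.circle(im,tuple(int(a) for a in proj(p,c+R@[dx,dy,0])[0].round()),1,(255,0,0) if dx else (0,255,0),-1)
    for X in([.609,.1454,.053],[.659,.136,.051]):cv2.circle(im,tuple(int(a) for a in proj(p,X)[0].round()),1,(255,0,255),-1)
cv=lambda p,u,v,w,h,z: cv2.resize(p["image"][v:v+h,u:u+w,::-1],None,fx=z,fy=z,interpolation=cv2.INTER_CUBIC)
cv2.imwrite("pics/g3.png",np.hstack([cv(t,180,190,130,150,3),cv(s,200,80,130,200,3)[:450]]))
```

```text
(no output)
```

View pics/g3.png

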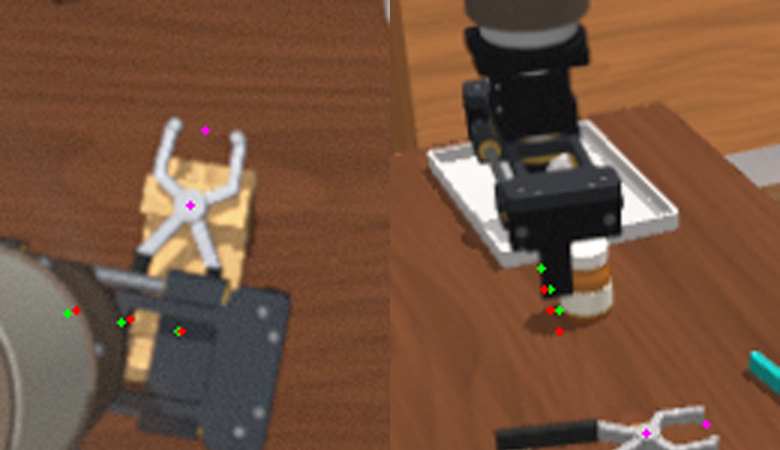

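Run:
```python
from h import *
S=r.sense();print(S["tcp_pos"],S["ee_rot"][:,0],S["joints"])
s=viewer.capture('side');t=viewer.capture('top')
y=np.array([-.2258,-.9742,0])
for z in(.187,.206,.257):print(z,proj(s,[np.array([.1411,.6088,z])+y*k for k in(-.045,0,.045)]).round(0).tolist())
im=s["image"].copy();g=im.max(2)
c=S["tcp_pos"];R=S["ee_rot"]
for dx in(.019,0,-.051):print(dx,proj(s,[c+R@[dx,k,0] for k in(-.032,.032,.045)]).round(0).tolist())
a=cv2.resize(cv2.imread("pics/s0.png")[80:180,0:133],None,fx=3,fy=3,interpolation=cv2.INTER_CUBIC)
b=cv2.resize(im[100:200,200:333,::-1],None,fx=3,fy=3,interpolation=cv2.INTER_CUBIC)
cv2.imwrite("pics/g4.png",np.hstack([a,b]))
```

```text
[0.535  0.1573 0.1949] [ 0.002   0.0019 -1.    ] [ 33.0166  15.8895 -10.2104  -0.03   -63.7455  47.4779]
0.187 [[60.0, 130.0], [56.0, 137.0], [53.0, 144.0]]
0.206 [[58.0, 123.0], [54.0, 130.0], [51.0, 138.0]]
0.257 [[52.0, 106.0], [48.0, 113.0], [45.0, 120.0]]
0.019 [[249.0, 179.0], [255.0, 194.0], [256.0, 197.0]]
0 [[249.0, 172.0], [255.0, 187.0], [256.0, 190.0]]
-0.051 [[247.0, 152.0], [253.0, 166.0], [254.0, 169.0]]
```

View pics/g4.png

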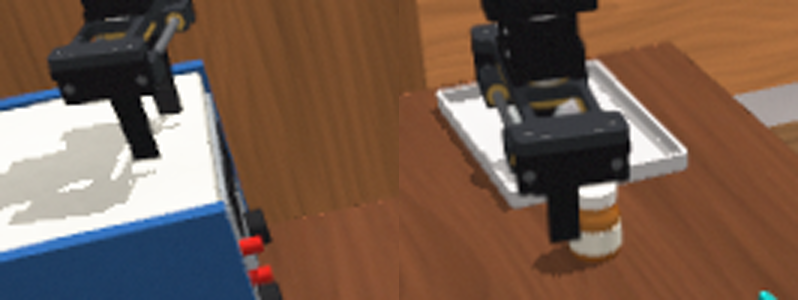

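The fingertips appear about 13 px (30 to 40 mm) higher than the reported TCP implies, both here and at the start pose. That also explains the empty grasp. I'll open, go back down and look at the fingers against the handles.

Request:
play_rows --commands '[{"fingers": -1,"tx": 0.0,"ty": 0,"tz": 0,"ax": 0,"ay": 0,"az": 0},{"fingers": -1,"tx": 0.0,"ty": 0,"tz": 0,"ax": 0,"ay": 0,"az": 0},{"fingers": -1,"tx": 0.1,"ty": 0,"tz": 0,"ax": 0,"ay": 0,"az": 0},{"fingers": -1,"tx": 0.15,"ty": 0,"tz": 0,"ax": 0,"ay": 0,"az": 0},{"fingers": -1,"tx": 0.2,"ty": 0,"tz": 0,"ax": 0,"ay": 0,"az": 0}]'

```text
time_s: 5.33
tcp_pos: [0.5348, 0.157, 0.0675]
ee_rot: [[0.001, -0.165, -0.986], [0.001, -0.986, 0.165], [-1.0, -0.001, -0.001]]
wrist_force: [-0.2, -0.3, -1.1]
gripper_width: 0.957
```

Request:
play_rows --commands '[{"fingers": -1,"tx": 0.0,"ty": 0,"tz": 0,"ax": 0,"ay": 0,"az": 0},{"fingers": -1,"tx": 0.0,"ty": 0,"tz": 0,"ax": 0,"ay": 0,"az": 0}]'

```text
time_s: 5.5
tcp_pos: [0.5336, 0.1559, 0.0668]
ee_rot: [[-0.005, -0.165, -0.986], [-0.004, -0.986, 0.165], [-1.0, 0.005, 0.004]]
wrist_force: [1.9, 0.7, 0.9]
gripper_width: 0.99
```

Run:
```python
from h import *
s=viewer.capture('side');t=viewer.capture('top')
cmd([.535,.157,.025],-9.5,87)
S=r.sense();c=S["tcp_pos"];R=S["ee_rot"]
for p in(s,t):
    for dx,cl in((0,(0,255,0)),(.019,(255,0,0)),(-.019,(255,255,0))):
        for k in(-.045,.045): cv2.circle(p["image"],tuple(int(a) for a in proj(p,c+R@[dx,k,0])[0].round()),0,cl,-1)
cv=lambda p,u,v,w,h,z: cv2.resize(p["image"][v:v+h,u:u+w,::-1],None,fx=z,fy=z,interpolation=cv2.INTER_NEAREST)
cv2.imwrite("pics/g5.png",np.hstack([cv(s,215,180,100,90,5),cv(t,200,240,60,90,5)]))
```

```text
t 5.6 tcp [0.5366 0.1578 0.0709] F [ 1.0188  0.3524 -0.2354] w mm 86.65 | txyz [0.0612 0.0014 0.0022] axyz [ 0.0003 -0.001   0.0005] fingers -1.0
```

View pics/g5.png

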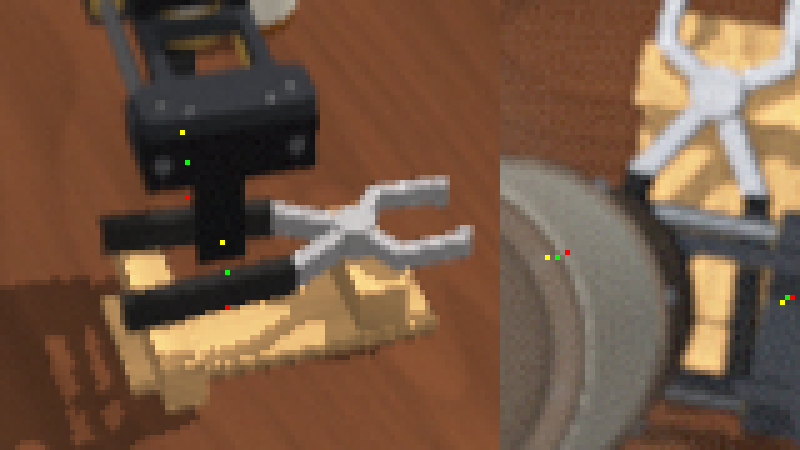

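Reported z is 0.071, yet the near fingertip sits at (222,258) in the crop, well above the red predicted tip at (227,307). It is about 30 mm higher than stated. I'll descend in small steps and watch the force and the picture.

Request:
play_rows --commands '[{"fingers": -1,"tx": 0.02,"ty": 0.0,"tz": 0,"ax": 0,"ay": 0,"az": 0},{"fingers": -1,"tx": 0.04,"ty": 0,"tz": 0,"ax": 0,"ay": 0,"az": 0},{"fingers": -1,"tx": 0.053,"ty": 0,"tz": 0,"ax": 0,"ay": 0,"az": 0},{"fingers": -1,"tx": 0.053,"ty": 0,"tz": 0,"ax": 0,"ay": 0,"az": 0},{"fingers": -1,"tx": 0.053,"ty": 0,"tz": 0,"ax": 0,"ay": 0,"az": 0}]'

```text
time_s: 6.02
tcp_pos: [0.5358, 0.1574, 0.0305]
ee_rot: [[0.002, -0.165, -0.986], [0.001, -0.986, 0.165], [-1.0, -0.001, -0.002]]
wrist_force: [0.1, -0.1, 0.1]
gripper_width: 0.999
```

Run:
```python
from h import *
s=viewer.capture('side')
for i in range(3):cmd([.535,.157,.013],-9.5,87);viewer.capture('side')
S=r.sense();c=S["tcp_pos"];R=S["ee_rot"]
print(proj(s,[c+R@[dx,.058,0] for dx in(-.05,-.019,0,.019)]).round(1))
# near finger profile: darkness down columns
g=s["image"].max(2)
for u in range(254,268,2): print(u,g[205:255,u].tolist())
```

```text
t 6.07 tcp [0.536  0.1575 0.0307] F [-0.3634  0.7415 -0.9958] w mm 86.74 | txyz [0.0237 0.001  0.0013] axyz [ 0.0001 -0.0008  0.0005] fingers -1.0
t 6.12 tcp [0.536  0.1576 0.0307] F [-0.1292  0.407   0.0114] w mm 87.16 | txyz [0.0236 0.001  0.0012] axyz [ 0.0001 -0.0008  0.0006] fingers -1.0
t 6.17 tcp [0.5358 0.1575 0.0305] F [-0.73   -0.13   -0.0944] w mm 87.15 | txyz [0.0234 0.0009 0.001 ] axyz [ 0.0001 -0.0007  0.0005] fingers -1.0
[[260.2 234.8]
 [260.9 245.1]
 [261.4 251.3]
 [261.8 257.3]]
254 [29, 30, 30, 53, 65, 64, 64, 65, 64, 54, 77, 77, 49, 33, 35, 29, 20, 19, 18, 19, 19, 18, 19, 20, 21, 78, 112, 119, 119, 104, 69, 40, 37, 32, 28, 28, 29, 27, 170, 233, 241, 243, 243, 219, 182, 171, 168, 154, 137, 140]
256 [119, 118, 110, 80, 63, 65, 64, 64, 65, 64, 68, 57, 40, 35, 33, 25, 20, 22, 19, 19, 20, 20, 18, 19, 17, 22, 20, 21, 23, 20, 20, 20, 12, 20, 17, 21, 16, 18, 81, 176, 234, 243, 244, 245, 247, 218, 180, 175, 188, 151]
258 [132, 126, 107, 74, 65, 65, 65, 64, 64, 65, 66, 53, 37, 35, 30, 24, 17, 17, 19, 20, 18, 18, 18, 15, 17, 16, 20, 18, 20, 17, 19, 20, 19, 20, 17, 18, 18, 19
[... 241 characters left out ...]
45, 246, 217, 180, 172, 220, 171, 138]
262 [123, 114, 81, 65, 66, 63, 64, 66, 65, 64, 56, 40, 35, 35, 27, 19, 20, 20, 18, 15, 20, 20, 18, 23, 16, 17, 21, 19, 14, 19, 19, 15, 17, 19, 18, 19, 20, 19, 213, 241, 243, 244, 245, 215, 181, 174, 163, 145, 131, 112]
264 [124, 105, 72, 65, 63, 65, 63, 65, 64, 67, 51, 36, 35, 29, 23, 18, 19, 18, 18, 21, 17, 19, 20, 16, 19, 20, 17, 18, 20, 17, 18, 17, 19, 20, 16, 17, 18, 66, 218, 242, 243, 244, 246, 216, 174, 165, 225, 178, 126, 125]
266 [75, 71, 65, 65, 64, 66, 64, 63, 64, 67, 50, 35, 33, 31, 22, 19, 19, 21, 18, 21, 19, 18, 19, 101, 119, 118, 119, 85, 54, 48, 37, 26, 27, 27, 26, 120, 229, 241, 241, 243, 243, 244, 211, 173, 166, 161, 159, 137, 111, 121]
```

Request:
play_rows --commands '[{"fingers": -1,"tx": 0.01,"ty": 0.0,"tz": 0,"ax": 0,"ay": 0,"az": 0},{"fingers": -1,"tx": 0.017,"ty": 0,"tz": 0,"ax": 0,"ay": 0,"az": 0},{"fingers": -1,"tx": 0.017,"ty": 0,"tz": 0,"ax": 0,"ay": 0,"az": 0},{"fingers": -1,"tx": 0.017,"ty": 0,"tz": 0,"ax": 0,"ay": 0,"az": 0}]'

```text
time_s: 6.55
tcp_pos: [0.5344, 0.1566, 0.0156]
ee_rot: [[-0.001, -0.165, -0.986], [-0.001, -0.986, 0.165], [-1.0, 0.001, 0.001]]
wrist_force: [0.1, 0.3, 0.7]
gripper_width: 0.999
```

Run:
```python
from h import *
s=viewer.capture('side')
for i in range(2):cmd([.535,.157,.013],-9.5,87);viewer.capture('side')
g=s["image"].max(2)
for u in range(254,268,2): print(u,g[225:260,u].tolist())
```

```text
t 6.6 tcp [0.5347 0.1568 0.016 ] F [-1.3215 -0.1468  0.5406] w mm 87.32 | txyz [ 0.0039 -0.0003 -0.0004] axyz [ 0.      0.0002 -0.0002] fingers -1.0
t 6.65 tcp [0.5348 0.1569 0.0162] F [ 0.0036 -0.7948 -0.036 ] w mm 87.17 | txyz [ 0.0042 -0.0001 -0.0002] axyz [ 0.      0.     -0.0001] fingers -1.0
254 [35, 27, 21, 16, 18, 18, 18, 18, 16, 19, 19, 33, 35, 30, 29, 29, 27, 29, 170, 233, 241, 243, 243, 220, 181, 173, 170, 154, 138, 141, 148, 147, 149, 145, 142]
256 [32, 21, 19, 19, 19, 20, 18, 20, 20, 20, 17, 19, 19, 17, 20, 18, 22, 19, 44, 50, 60, 65, 65, 92, 190, 193, 182, 176, 188, 152, 115, 122, 150, 153, 128]
258 [29, 21, 20, 19, 21, 20, 18, 17, 19, 18, 20, 19, 16, 17, 20, 20, 20, 17, 18, 18, 17, 20, 15, 18, 228, 218, 181, 228, 176, 125, 106, 118, 127, 127, 100]
260 [28, 25, 16, 19, 21, 18, 18, 19, 18, 18, 21, 18, 18, 19, 18, 18, 19, 18, 17, 19, 19, 14, 16, 124, 173, 180, 173, 221, 173, 139, 130, 126, 127, 125, 126]
262 [23, 19, 21, 17, 18, 21, 21, 19, 18, 17, 17, 17, 19, 18, 18, 18, 19, 18, 18, 17, 18, 18, 19, 119, 170, 175, 163, 146, 131, 113, 117, 124, 125, 126, 127]
264 [22, 16, 17, 18, 17, 18, 20, 17, 21, 18, 19, 19, 15, 19, 17, 19, 21, 18, 19, 19, 19, 20, 19, 152, 176, 167, 225, 177, 127, 125, 126, 122, 122, 122, 125]
266 [20, 21, 18, 21, 20, 21, 18, 17, 31, 46, 37, 28, 26, 26, 27, 121, 230, 241, 241, 243, 244, 245, 213, 174, 167, 163, 161, 138, 114, 121, 127, 126, 127, 125, 124]
```

Run:
```python
from h import *
s=viewer.capture('side');S=r.sense();c=S["tcp_pos"].copy();R=S["ee_rot"]
for k in(.045,.058):
  for z in(.02,.025,.03,.035,.04,.045,.05,.06,.07):
    X=c+R@[0,k,0];X[2]=z;print(k,z,proj(s,X)[0].round(1))
f=-R[:,2]; 
# handle near bottom/top pix at grip
a=np.radians(-9.5);X=np.array([.535,.157,0])+.032*np.array([np.sin(a),-np.cos(a),0])
for z in(.035,.053):print("handle outer",z,proj(s,X+[0,0,z])[0])
```

```text
0.045 0.02 [260.2 251.3]
0.045 0.025 [260.1 249.7]
0.045 0.03 [259.9 248.1]
0.045 0.035 [259.8 246.5]
0.045 0.04 [259.7 244.9]
0.045 0.045 [259.6 243.3]
0.045 0.05 [259.5 241.6]
0.045 0.06 [259.3 238.3]
0.045 0.07 [259. 235.]
0.058 0.02 [261.4 254.7]
0.058 0.025 [261.3 253.1]
0.058 0.03 [261.1 251.5]
0.058 0.035 [261.  249.9]
0.058 0.04 [260.9 248.3]
0.058 0.045 [260.8 246.7]
0.058 0.05 [260.7 245. ]
0.058 0.06 [260.5 241.7]
0.058 0.07 [260.3 238.4]
handle outer 0.035 [258.6688 243.1166]
handle outer 0.053 [258.2507 237.2902]
```

Request:
play_rows --commands '[{"fingers": -1,"tx": 0.006,"ty": 0.0,"tz": 0,"ax": 0,"ay": 0,"az": 0},{"fingers": -1,"tx": 0.0115,"ty": 0,"tz": 0,"ax": 0,"ay": 0,"az": 0},{"fingers": -1,"tx": 0.0115,"ty": 0,"tz": 0,"ax": 0,"ay": 0,"az": 0}]'

```text
time_s: 7.0
tcp_pos: [0.5341, 0.1566, 0.0067]
ee_rot: [[-0.002, -0.165, -0.986], [-0.001, -0.986, 0.165], [-1.0, 0.001, 0.002]]
wrist_force: [0.5, -0.3, -0.2]
gripper_width: 0.996
```

Request:
play_rows --commands '[{"fingers": -0.45,"tx": 0.0,"ty": 0,"tz": 0,"ax": 0,"ay": 0,"az": 0},{"fingers": -0.45,"tx": 0.0,"ty": 0,"tz": 0,"ax": 0,"ay": 0,"az": 0},{"fingers": -0.38,"tx": 0.0,"ty": 0,"tz": 0,"ax": 0,"ay": 0,"az": 0},{"fingers": -0.38,"tx": 0.0,"ty": 0,"tz": 0,"ax": 0,"ay": 0,"az": 0},{"fingers": -0.38,"tx": 0.0,"ty": 0,"tz": 0,"ax": 0,"ay": 0,"az": 0}]'

```text
time_s: 7.42
tcp_pos: [0.5349, 0.157, 0.0078]
ee_rot: [[0.0, -0.165, -0.986], [0.0, -0.986, 0.165], [-1.0, -0.0, -0.0]]
wrist_force: [-0.5, -0.4, -0.5]
gripper_width: 0.729
```

Request:
play_rows --commands '[{"fingers": -0.38,"tx": 0.0,"ty": 0,"tz": 0,"ax": 0,"ay": 0,"az": 0},{"fingers": -0.38,"tx": 0.0,"ty": 0,"tz": 0,"ax": 0,"ay": 0,"az": 0},{"fingers": -0.38,"tx": 0.0,"ty": 0,"tz": 0,"ax": 0,"ay": 0,"az": 0},{"fingers": -0.38,"tx": 0.0,"ty": 0,"tz": 0,"ax": 0,"ay": 0,"az": 0}]'

```text
time_s: 7.75
tcp_pos: [0.5348, 0.1569, 0.0078]
ee_rot: [[0.0, -0.165, -0.986], [0.0, -0.986, 0.165], [-1.0, -0.0, -0.0]]
wrist_force: [-0.3, 0.0, 1.3]
gripper_width: 0.692
```

Request:
play_rows --commands '[{"fingers": -0.38,"tx": -0.01,"ty": 0,"tz": 0,"ax": 0,"ay": 0,"az": 0},{"fingers": -0.38,"tx": -0.03,"ty": 0,"tz": 0,"ax": 0,"ay": 0,"az": 0},{"fingers": -0.38,"tx": -0.05,"ty": 0,"tz": 0,"ax": 0,"ay": 0,"az": 0},{"fingers": -0.38,"tx": -0.07,"ty": 0,"tz": 0,"ax": 0,"ay": 0,"az": 0},{"fingers": -0.38,"tx": -0.08,"ty": 0,"tz": 0,"ax": 0,"ay": 0,"az": 0}]'

```text
time_s: 8.17
tcp_pos: [0.5357, 0.1573, 0.0698]
ee_rot: [[0.003, -0.165, -0.986], [0.001, -0.986, 0.165], [-1.0, -0.002, -0.002]]
wrist_force: [-0.6, -0.7, -0.5]
gripper_width: 0.693
```

Run:
```python
from h import *
s=viewer.capture('side');t=viewer.capture('top')
cmd([.535,.157,.2],-9.5,60)
cv=lambda p,u,v,w,h,z: cv2.resize(p["image"][v:v+h,u:u+w,::-1],None,fx=z,fy=z,interpolation=cv2.INTER_CUBIC)
cv2.imwrite("pics/g6.png",np.hstack([cv(s,215,160,100,110,4),cv(t,190,210,100,110,4)]))
```

```text
t 8.27 tcp [0.5357 0.1574 0.0693] F [-0.854  -0.1716 -1.826 ] w mm 60.65 | txyz [-0.1743  0.0003  0.0003] axyz [-0.     -0.0008  0.0007] fingers -0.379
```

View pics/g6.png

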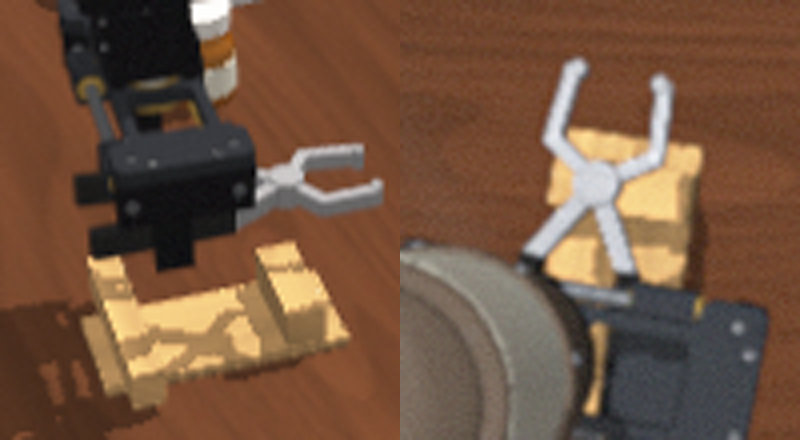

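Run:
```python
from h import *
s=viewer.capture('side');t=viewer.capture('top');c=r.sense()["tcp_pos"]
T=lambda u,v:(189.6+(u-400)/4,209.6+v/4)
Sd=lambda u,v:(214.6+u/4,159.6+v/4)
pv=tri(t,T(595,184),s,Sd(289,176));a=tri(t,T(576,66),s,Sd(357,152));b=tri(t,T(661,82),s,Sd(377,187))
m=(a+b)/2;d=m-pv
print(c,pv,a,b,m,np.linalg.norm(d),np.degrees(np.arctan2(d[1],d[0])),"pin dist",np.linalg.norm(a-b))
print("zplane", [atz(t,T(*q),.112)[:2] for q in((595,184),(576,66),(661,82))])
yaw=-4;dd=np.array([np.cos(np.radians(yaw)),np.sin(np.radians(yaw))]);ax=np.array([.624,-.1845])
for o in(.204,):cmd([*(ax-o*dd),.15],yaw,60)
```

```text
[0.5343 0.1567 0.0673] [0.6123 0.1441 0.1135] [0.6657 0.1563 0.1077] [0.659  0.1164 0.1089] [0.6624 0.1364 0.1083] 0.05094510917803621 -8.80964666895793 pin dist 0.04048170666571804
zplane [array([0.611, 0.145]), array([0.6656, 0.1554]), array([0.659 , 0.1159])]
t 8.37 tcp [0.5343 0.1567 0.0673] F [ 0.5324 -0.173  -2.0815] w mm 60.37 | txyz [-0.1101  0.4551  0.0775] axyz [-0.0307  0.0003 -0.0001] fingers -0.379
```

Request:
play_rows --commands '[{"fingers": -0.38,"tx": -0.04,"ty": 0.02,"tz": 0.01,"ax": 0,"ay": 0,"az": 0},{"fingers": -0.38,"tx": -0.08,"ty": 0.06,"tz": 0.03,"ax": 0,"ay": 0,"az": 0},{"fingers": -0.38,"tx": -0.11,"ty": 0.11,"tz": 0.05,"ax": -0.01,"ay": 0,"az": 0},{"fingers": -0.38,"tx": -0.11,"ty": 0.16,"tz": 0.07,"ax": -0.02,"ay": 0,"az": 0},{"fingers": -0.38,"tx": -0.11,"ty": 0.21,"tz": 0.085,"ax": -0.0307,"ay": 0,"az": 0}]'

```text
time_s: 8.78
tcp_pos: [0.4464, 0.0142, 0.1508]
ee_rot: [[0.001, -0.066, -0.998], [0.001, -0.998, 0.066], [-1.0, -0.001, -0.001]]
wrist_force: [1.5, 0.3, -1.2]
gripper_width: 0.69
```

Run:
```python
from h import *
cmd([.407,-.1693,.13],-4,60)
```

```text
t 8.78 tcp [0.4464 0.0142 0.1508] F [ 1.5446  0.2916 -1.2429] w mm 60.02 | txyz [0.0274 0.2476 0.0362] axyz [ 0.0011 -0.0004  0.0002] fingers -0.379
```

Request:
play_rows --commands '[{"fingers": -0.38,"tx": 0,"ty": 0.05,"tz": 0.01,"ax": 0,"ay": 0,"az": 0},{"fingers": -0.38,"tx": 0,"ty": 0.1,"tz": 0.03,"ax": 0,"ay": 0,"az": 0},{"fingers": -0.38,"tx": 0,"ty": 0.15,"tz": 0.0362,"ax": 0,"ay": 0,"az": 0},{"fingers": -0.38,"tx": 0.01,"ty": 0.2,"tz": 0.0362,"ax": 0,"ay": 0,"az": 0},{"fingers": -0.38,"tx": 0.0274,"ty": 0.2476,"tz": 0.0362,"ax": 0,"ay": 0,"az": 0}]'

```text
time_s: 9.2
tcp_pos: [0.4071, -0.1702, 0.13]
ee_rot: [[0.002, -0.069, -0.998], [-0.0, -0.998, 0.069], [-1.0, 0.0, -0.002]]
wrist_force: [1.4, 0.1, -1.9]
gripper_width: 0.694
```

Request:
play_rows --commands '[{"fingers": -0.38,"tx": 0,"ty": 0,"tz": 0,"ax": 0,"ay": 0,"az": 0},{"fingers": -0.38,"tx": 0.04,"ty": 0,"tz": 0,"ax": 0,"ay": 0,"az": 0},{"fingers": -0.38,"tx": 0.08,"ty": 0,"tz": 0,"ax": 0,"ay": 0,"az": 0},{"fingers": -0.38,"tx": 0.128,"ty": 0,"tz": 0,"ax": 0,"ay": 0,"az": 0},{"fingers": -0.38,"tx": 0.128,"ty": 0,"tz": 0,"ax": 0,"ay": 0,"az": 0}]'

```text
time_s: 9.62
tcp_pos: [0.4011, -0.1679, 0.0276]
ee_rot: [[-0.016, -0.072, -0.997], [0.002, -0.997, 0.072], [-1.0, -0.001, 0.016]]
wrist_force: [-1.8, 0.6, -2.2]
gripper_width: 0.69
```

Request:
play_rows --commands '[{"fingers": -0.38,"tx": 0,"ty": 0,"tz": 0,"ax": 0,"ay": 0,"az": 0},{"fingers": -0.38,"tx": 0,"ty": 0,"tz": 0,"ax": 0,"ay": 0,"az": 0}]'

```text
time_s: 9.78
tcp_pos: [0.4084, -0.1685, 0.0345]
ee_rot: [[0.001, -0.068, -0.998], [-0.001, -0.998, 0.068], [-1.0, 0.0, -0.001]]
wrist_force: [1.3, -0.9, -1.0]
gripper_width: 0.692
```

Run:
```python
from h import *
t=viewer.capture('top');s=viewer.capture('side')
cmd([.407,-.1693,.034],-4,60)
cv=lambda p,u,v,w,h,z: cv2.resize(p["image"][v:v+h,u:u+w,::-1],None,fx=z,fy=z,interpolation=cv2.INTER_CUBIC)
a=cv(t,365,215,80,110,5);b=cv(s,290,270,80,110,5)
cv2.imwrite("pics/c1.png",np.hstack([a,b]))
```

```text
t 9.88 tcp [ 0.4091 -0.1684  0.0355] F [ 0.2298 -0.0653 -0.3184] w mm 59.94 | txyz [0.002  0.0013 0.0028] axyz [ 0.0004 -0.0014 -0.    ] fingers -0.379
```

View pics/c1.png

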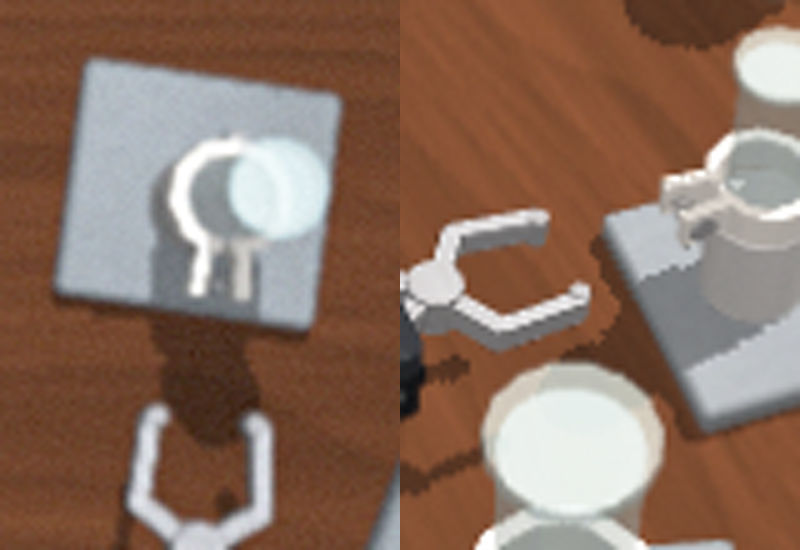

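Run:
```python
from h import *
t=viewer.capture('top')
T=lambda u,v,z:atz(t,(364.6+u/5,214.6+v/5),z)[:2]
p=[T(157,413,.076),T(258,420,.076)];m=sum(p)/2
le=T(200,280,.078);re=T(242,282,.078);print("pins",p,m,"ears at r~32",le,re,(le+re)/2)
print("tips",T(197,293,.078),T(242,298,.078),"bases",T(207,240,.078),T(243,245,.078))
S=r.sense();c=S["tcp_pos"];print(c,"pin ahead",m-c[:2])
ax=np.array([.624,-.1845]);print("r of pins",np.linalg.norm(m-ax))
```

```text
pins [array([ 0.5377, -0.156 ]), array([ 0.5357, -0.1955])] [ 0.5367 -0.1758] ears at r~32 [ 0.5895 -0.1721] [ 0.589  -0.1886] [ 0.5893 -0.1804]
tips [ 0.5845 -0.171 ] [ 0.5828 -0.1886] bases [ 0.6051 -0.1748] [ 0.6034 -0.1889]
[ 0.409  -0.1684  0.0355] pin ahead [ 0.1277 -0.0074]
r of pins 0.0877284076115543
```

Request:
play_rows --commands '[{"fingers": -0.38,"tx": 0,"ty": 0.0027,"tz": 0,"ax": 0,"ay": 0,"az": 0},{"fingers": -0.38,"tx": 0,"ty": 0.0027,"tz": -0.015,"ax": 0,"ay": 0,"az": 0},{"fingers": -0.38,"tx": 0,"ty": 0.0027,"tz": -0.03,"ax": 0,"ay": 0,"az": 0},{"fingers": -0.38,"tx": 0,"ty": 0.0027,"tz": -0.035,"ax": 0,"ay": 0,"az": 0}]'

```text
time_s: 10.27
tcp_pos: [0.4366, -0.1726, 0.0347]
ee_rot: [[0.004, -0.069, -0.998], [-0.001, -0.998, 0.069], [-1.0, 0.0, -0.004]]
wrist_force: [0.2, -0.1, -1.8]
gripper_width: 0.69
```

Request:
play_rows --commands '[{"fingers": -0.38,"tx": 0,"ty": 0,"tz": -0.01,"ax": 0,"ay": 0,"az": 0},{"fingers": -0.38,"tx": 0,"ty": 0,"tz": -0.02,"ax": 0,"ay": 0,"az": 0},{"fingers": -0.38,"tx": 0,"ty": 0,"tz": -0.032,"ax": 0,"ay": 0,"az": 0},{"fingers": -0.38,"tx": 0,"ty": 0,"tz": -0.032,"ax": 0,"ay": 0,"az": 0},{"fingers": -0.38,"tx": 0,"ty": 0,"tz": -0.032,"ax": 0,"ay": 0,"az": 0}]'

```text
time_s: 10.68
tcp_pos: [0.4577, -0.174, 0.0334]
ee_rot: [[-0.0, -0.07, -0.998], [0.0, -0.998, 0.07], [-1.0, -0.0, 0.0]]
wrist_force: [-1.0, 0.1, -2.5]
gripper_width: 0.69
```

Run:
```python
from h import *
t=viewer.capture('top');s=viewer.capture('side')
for i in range(3):cmd([.4593,-.1738,.0345],-4,60);viewer.capture('top')
cv=lambda p,u,v,w,h,z: cv2.resize(p["image"][v:v+h,u:u+w,::-1],None,fx=z,fy=z,interpolation=cv2.INTER_CUBIC)
a=cv(t,385,240,50,75,8);b=cv(s,320,280,50,75,8)
cv2.imwrite("pics/c2.png",np.hstack([a,b]))
```

```text
t 10.78 tcp [ 0.4567 -0.1739  0.0334] F [-0.9582 -1.2449 -1.3884] w mm 59.96 | txyz [-0.0015 -0.0004 -0.0034] axyz [0.     0.0004 0.    ] fingers -0.379
t 10.83 tcp [ 0.4567 -0.1739  0.0334] F [-0.047   0.365  -1.0511] w mm 60.11 | txyz [-0.0014 -0.0004 -0.0035] axyz [0.     0.0003 0.    ] fingers -0.379
t 10.88 tcp [ 0.4567 -0.174   0.0335] F [-0.4313 -0.4566 -1.4068] w mm 60.31 | txyz [-0.0013 -0.0005 -0.0034] axyz [0.0001 0.0002 0.    ] fingers -0.379
```

View pics/c2.png

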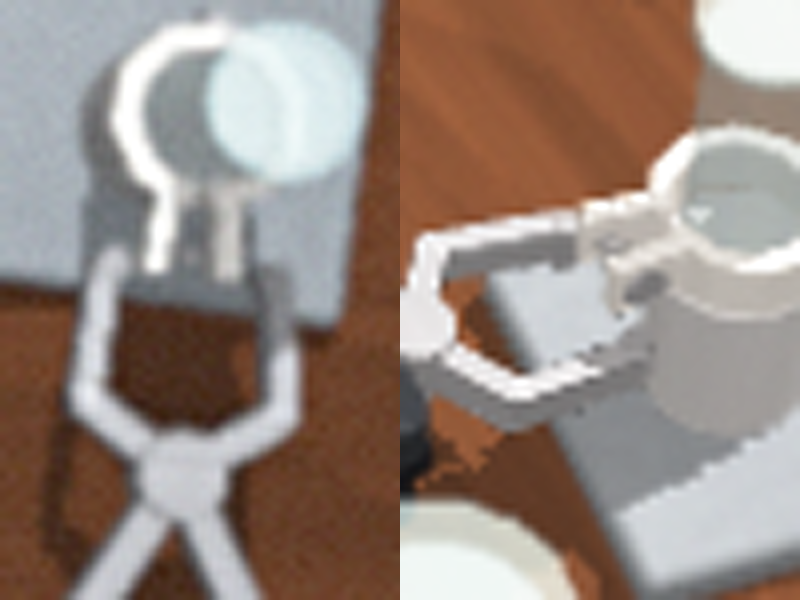

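Request:
play_rows --commands '[{"fingers": -0.31,"tx": 0,"ty": 0,"tz": 0,"ax": 0,"ay": 0,"az": 0},{"fingers": -0.27,"tx": 0,"ty": 0,"tz": 0,"ax": 0,"ay": 0,"az": 0},{"fingers": -0.22,"tx": 0,"ty": 0,"tz": 0,"ax": 0,"ay": 0,"az": 0},{"fingers": -0.17,"tx": 0,"ty": 0,"tz": 0,"ax": 0,"ay": 0,"az": 0},{"fingers": -0.17,"tx": 0,"ty": 0,"tz": 0,"ax": 0,"ay": 0,"az": 0}]'

```text
time_s: 11.35
tcp_pos: [0.4571, -0.1739, 0.0336]
ee_rot: [[-0.0, -0.069, -0.998], [0.0, -0.998, 0.069], [-1.0, -0.0, 0.0]]
wrist_force: [-1.0, 0.9, -1.2]
gripper_width: 0.597
```

```bash
cat > q.py <<'E'
from h import *
t=viewer.capture('top')
g=t["image"].mean(2).astype(int)
for v in(269,271,273): print(v,g[v,396:424].tolist())
viewer.capture('top')
S=[]
for i in range(3): S.append(r.sense());viewer.capture('side')
print("t",S[-1]["time_s"],"w",[round(x["gripper_width"]*87,2) for x in S],"F",np.mean([x["wrist_force"] for x in S],0),"tcp",S[-1]["tcp_pos"])
E
python3 q.py
```

```text
269 [114, 113, 111, 123, 132, 127, 117, 142, 198, 242, 214, 156, 116, 109, 109, 135, 178, 197, 189, 128, 121, 164, 175, 176, 175, 169, 168, 170]
271 [111, 114, 154, 187, 199, 192, 158, 181, 240, 224, 192, 147, 123, 124, 115, 138, 182, 199, 189, 138, 121, 149, 161, 166, 172, 178, 172, 168]
273 [103, 128, 192, 201, 194, 178, 145, 158, 224, 209, 165, 128, 112, 112, 120, 135, 185, 201, 189, 130, 108, 122, 123, 126, 153, 172, 172, 174]
t 11.55 w [51.45, 51.23, 51.23] F [-0.5405  0.8105 -1.4008] tcp [ 0.4573 -0.174   0.0336]
```

Request:
play_rows --commands '[{"fingers": -0.15,"tx": 0,"ty": 0,"tz": 0,"ax": 0,"ay": 0,"az": 0},{"fingers": -0.13,"tx": 0,"ty": 0,"tz": 0,"ax": 0,"ay": 0,"az": 0},{"fingers": -0.11,"tx": 0,"ty": 0,"tz": 0,"ax": 0,"ay": 0,"az": 0},{"fingers": -0.09,"tx": 0,"ty": 0,"tz": 0,"ax": 0,"ay": 0,"az": 0},{"fingers": -0.09,"tx": 0,"ty": 0,"tz": 0,"ax": 0,"ay": 0,"az": 0}]'

```text
time_s: 12.02
tcp_pos: [0.4573, -0.174, 0.0336]
ee_rot: [[-0.0, -0.069, -0.998], [0.0, -0.998, 0.069], [-1.0, -0.0, 0.0]]
wrist_force: [-0.5, 0.7, -1.1]
gripper_width: 0.55
```

```bash
python3 q.py
```

```text
269 [114, 116, 111, 121, 134, 142, 140, 127, 158, 232, 222, 202, 145, 110, 109, 136, 176, 200, 186, 131, 118, 160, 175, 177, 177, 174, 172, 166]
271 [114, 103, 126, 181, 201, 201, 192, 160, 151, 187, 193, 179, 134, 125, 126, 140, 182, 195, 190, 142, 115, 138, 150, 166, 174, 171, 175, 169]
273 [109, 110, 165, 203, 198, 179, 155, 142, 155, 178, 176, 139, 114, 114, 119, 134, 183, 203, 190, 136, 121, 126, 126, 137, 168, 174, 175, 175]
t 12.2167 w [47.59, 47.81, 47.96] F [-0.4679  1.0815 -1.0351] tcp [ 0.4572 -0.1739  0.0336]
```

Request:
play_rows --commands '[{"fingers": -0.08,"tx": 0,"ty": 0,"tz": 0,"ax": 0,"ay": 0,"az": 0},{"fingers": -0.07,"tx": 0,"ty": 0,"tz": 0,"ax": 0,"ay": 0,"az": 0},{"fingers": -0.06,"tx": 0,"ty": 0,"tz": 0,"ax": 0,"ay": 0,"az": 0},{"fingers": -0.05,"tx": 0,"ty": 0,"tz": 0,"ax": 0,"ay": 0,"az": 0},{"fingers": -0.05,"tx": 0,"ty": 0,"tz": 0,"ax": 0,"ay": 0,"az": 0}]'

```text
time_s: 12.68
tcp_pos: [0.4571, -0.1739, 0.0335]
ee_rot: [[-0.001, -0.069, -0.998], [0.0, -0.998, 0.069], [-1.0, -0.0, 0.001]]
wrist_force: [-1.7, 1.9, -1.6]
gripper_width: 0.531
```

```bash
python3 q.py
```

```text
269 [111, 112, 114, 124, 137, 142, 143, 131, 164, 225, 220, 195, 141, 110, 112, 134, 177, 196, 189, 128, 117, 155, 179, 178, 176, 176, 169, 168]
271 [111, 100, 117, 171, 192, 202, 194, 167, 147, 180, 197, 188, 138, 127, 124, 141, 180, 196, 193, 137, 116, 135, 160, 169, 173, 175, 169, 171]
273 [117, 109, 156, 201, 195, 177, 154, 134, 146, 182, 181, 156, 123, 113, 117, 135, 179, 200, 190, 144, 119, 122, 132, 149, 172, 177, 176, 168]
t 12.8833 w [45.91, 46.2, 45.99] F [-0.7737  2.0611 -1.2662] tcp [ 0.4572 -0.1739  0.0336]
```

Request:
play_rows --commands '[{"fingers": -0.04,"tx": 0,"ty": 0,"tz": 0,"ax": 0,"ay": 0,"az": 0},{"fingers": -0.03,"tx": 0,"ty": 0,"tz": 0,"ax": 0,"ay": 0,"az": 0},{"fingers": -0.02,"tx": 0,"ty": 0,"tz": 0,"ax": 0,"ay": 0,"az": 0},{"fingers": -0.02,"tx": 0,"ty": 0,"tz": 0,"ax": 0,"ay": 0,"az": 0}]'

```text
time_s: 13.27
tcp_pos: [0.457, -0.1739, 0.0335]
ee_rot: [[-0.001, -0.069, -0.998], [0.0, -0.998, 0.069], [-1.0, -0.0, 0.001]]
wrist_force: [-2.6, 1.1, -1.4]
gripper_width: 0.518
```

```bash
python3 q.py
```

```text
269 [115, 111, 118, 132, 141, 155, 156, 140, 150, 201, 201, 192, 137, 107, 105, 133, 177, 197, 188, 126, 119, 161, 175, 177, 175, 173, 171, 169]
271 [113, 108, 125, 183, 195, 196, 196, 179, 151, 184, 198, 186, 136, 119, 129, 144, 179, 199, 191, 143, 122, 134, 156, 175, 176, 177, 169, 171]
273 [112, 102, 140, 196, 195, 164, 147, 138, 144, 173, 188, 161, 128, 111, 116, 133, 182, 199, 191, 143, 124, 126, 134, 149, 171, 175, 171, 174]
t 13.4667 w [44.4, 44.43, 44.43] F [-1.6786  2.4266 -1.3151] tcp [ 0.457  -0.174   0.0335]
```

Request:
play_rows --commands '[{"fingers": -0.01,"tx": 0,"ty": 0,"tz": 0,"ax": 0,"ay": 0,"az": 0},{"fingers": 0.0,"tx": 0,"ty": 0,"tz": 0,"ax": 0,"ay": 0,"az": 0},{"fingers": 0.01,"tx": 0,"ty": 0,"tz": 0,"ax": 0,"ay": 0,"az": 0},{"fingers": 0.01,"tx": 0,"ty": 0,"tz": 0,"ax": 0,"ay": 0,"az": 0}]'

```text
time_s: 13.85
tcp_pos: [0.4567, -0.174, 0.0335]
ee_rot: [[-0.001, -0.07, -0.998], [0.0, -0.998, 0.07], [-1.0, -0.0, 0.001]]
wrist_force: [-3.5, 2.1, -1.0]
gripper_width: 0.501
```

```bash
python3 q.py
```

```text
269 [119, 113, 114, 116, 128, 147, 156, 146, 140, 160, 193, 189, 155, 114, 103, 133, 178, 193, 192, 129, 122, 164, 175, 176, 173, 174, 173, 170]
271 [113, 110, 109, 156, 187, 197, 201, 187, 151, 170, 195, 192, 144, 117, 128, 137, 179, 197, 190, 143, 118, 142, 159, 169, 173, 174, 171, 171]
273 [113, 100, 120, 194, 211, 195, 151, 116, 130, 171, 187, 178, 132, 110, 115, 137, 185, 203, 189, 147, 126, 122, 139, 154, 173, 174, 176, 176]
t 14.05 w [43.35, 43.63, 43.65] F [-3.6432  2.0041 -1.1892] tcp [ 0.4567 -0.174   0.0335]
```

Request:
play_rows --commands '[{"fingers": 0.02,"tx": 0,"ty": 0,"tz": 0,"ax": 0,"ay": 0,"az": 0},{"fingers": 0.03,"tx": 0,"ty": 0,"tz": 0,"ax": 0,"ay": 0,"az": 0},{"fingers": 0.03,"tx": 0,"ty": 0,"tz": 0,"ax": 0,"ay": 0,"az": 0}]'

```text
time_s: 14.35
tcp_pos: [0.4566, -0.174, 0.0334]
ee_rot: [[-0.001, -0.07, -0.998], [0.0, -0.998, 0.07], [-1.0, -0.0, 0.001]]
wrist_force: [-5.3, 1.1, -0.9]
gripper_width: 0.496
```

```bash
python3 q.py
```

```text
269 [114, 114, 115, 113, 119, 140, 154, 147, 138, 150, 190, 196, 169, 122, 104, 135, 175, 194, 192, 130, 116, 163, 174, 174, 174, 174, 166, 167]
271 [116, 113, 110, 131, 168, 198, 201, 190, 159, 156, 188, 189, 149, 114, 123, 138, 183, 199, 197, 141, 121, 141, 163, 171, 170, 175, 175, 172]
273 [114, 105, 127, 193, 207, 201, 165, 145, 133, 162, 187, 182, 138, 108, 112, 136, 180, 199, 191, 150, 126, 128, 130, 146, 166, 175, 175, 172]
t 14.55 w [43.0, 42.83, 42.57] F [-4.7614  1.9076 -0.9095] tcp [ 0.4566 -0.174   0.0334]
```

Request:
play_rows --commands '[{"fingers": 0.035,"tx": 0,"ty": 0,"tz": 0.001,"ax": 0,"ay": 0,"az": 0},{"fingers": 0.04,"tx": 0,"ty": 0,"tz": 0.0015,"ax": 0,"ay": 0,"az": 0},{"fingers": 0.05,"tx": 0,"ty": 0,"tz": 0.0015,"ax": 0,"ay": 0,"az": 0},{"fingers": 0.05,"tx": 0,"ty": 0,"tz": 0.0015,"ax": 0,"ay": 0,"az": 0}]'

```text
time_s: 14.93
tcp_pos: [0.4564, -0.174, 0.0337]
ee_rot: [[0.0, -0.07, -0.998], [-0.0, -0.998, 0.07], [-1.0, 0.0, -0.0]]
wrist_force: [-3.8, 1.4, -1.7]
gripper_width: 0.478
```

```bash
python3 q.py
```

```text
269 [116, 114, 114, 116, 128, 144, 159, 157, 137, 133, 177, 202, 188, 130, 106, 133, 176, 195, 188, 131, 118, 163, 174, 173, 176, 171, 171, 171]
271 [116, 111, 108, 122, 173, 195, 199, 187, 167, 148, 185, 191, 172, 130, 124, 143, 180, 198, 190, 144, 118, 140, 160, 172, 173, 172, 173, 169]
273 [119, 113, 119, 165, 200, 193, 162, 145, 125, 144, 182, 183, 141, 111, 113, 140, 186, 201, 193, 146, 124, 125, 135, 161, 170, 176, 178, 169]
t 15.1333 w [41.64, 42.07, 41.79] F [-3.2748  0.5021 -1.8991] tcp [ 0.4564 -0.174   0.0337]
```

Request:
play_rows --commands '[{"fingers": 0.06,"tx": 0,"ty": 0,"tz": 0.0005,"ax": 0,"ay": 0,"az": 0},{"fingers": 0.07,"tx": 0,"ty": 0,"tz": 0.0005,"ax": 0,"ay": 0,"az": 0},{"fingers": 0.07,"tx": 0,"ty": 0,"tz": 0.0005,"ax": 0,"ay": 0,"az": 0}]'

```text
time_s: 15.43
tcp_pos: [0.4563, -0.174, 0.0338]
ee_rot: [[0.001, -0.07, -0.998], [-0.0, -0.998, 0.07], [-1.0, 0.0, -0.001]]
wrist_force: [-2.9, -0.3, -1.5]
gripper_width: 0.471
```

```bash
python3 q.py
```

```text
269 [114, 116, 113, 114, 116, 126, 142, 156, 138, 125, 156, 190, 186, 140, 102, 132, 174, 194, 188, 130, 123, 160, 175, 173, 175, 171, 170, 167]
271 [115, 116, 107, 119, 167, 183, 198, 196, 184, 156, 172, 196, 192, 134, 112, 141, 181, 199, 189, 142, 123, 138, 163, 171, 176, 173, 171, 171]
273 [118, 111, 104, 134, 198, 211, 186, 153, 124, 130, 175, 197, 197, 146, 116, 135, 186, 198, 189, 144, 126, 130, 131, 148, 166, 178, 175, 173]
t 15.6333 w [40.88, 40.57, 40.8] F [-2.0417 -0.4889 -1.2525] tcp [ 0.4563 -0.174   0.0338]
```

Request:
play_rows --commands '[{"fingers": 0.08,"tx": 0,"ty": 0,"tz": 0.0003,"ax": 0,"ay": 0,"az": 0},{"fingers": 0.09,"tx": 0,"ty": 0,"tz": 0.0005,"ax": 0,"ay": 0,"az": 0},{"fingers": 0.09,"tx": 0,"ty": 0,"tz": 0.0005,"ax": 0,"ay": 0,"az": 0}]'

```text
time_s: 15.93
tcp_pos: [0.4561, -0.174, 0.0338]
ee_rot: [[0.001, -0.07, -0.998], [-0.0, -0.998, 0.07], [-1.0, 0.0, -0.001]]
wrist_force: [0.7, 0.2, -1.3]
gripper_width: 0.459
```

```bash
python3 q.py
```

```text
269 [118, 119, 116, 115, 121, 142, 155, 158, 143, 116, 127, 181, 193, 173, 125, 140, 179, 197, 188, 129, 117, 164, 176, 174, 176, 172, 172, 168]
271 [116, 117, 111, 107, 136, 188, 210, 201, 187, 141, 135, 187, 194, 171, 122, 138, 183, 199, 191, 141, 123, 143, 160, 170, 177, 172, 177, 173]
273 [119, 113, 107, 121, 185, 208, 192, 158, 133, 126, 143, 189, 195, 151, 120, 138, 186, 199, 191, 147, 128, 125, 130, 148, 168, 174, 174, 174]
t 16.1333 w [39.8, 39.52, 40.2] F [-0.8414 -0.7935 -1.4933] tcp [ 0.4561 -0.174   0.0338]
```

Request:
play_rows --commands '[{"fingers": 0.1,"tx": 0,"ty": 0,"tz": 0.0003,"ax": 0,"ay": 0,"az": 0},{"fingers": 0.11,"tx": 0,"ty": 0,"tz": 0.0005,"ax": 0,"ay": 0,"az": 0},{"fingers": 0.11,"tx": 0,"ty": 0,"tz": 0.0005,"ax": 0,"ay": 0,"az": 0}]'

```text
time_s: 16.43
tcp_pos: [0.4559, -0.1739, 0.0339]
ee_rot: [[0.002, -0.069, -0.998], [-0.0, -0.998, 0.069], [-1.0, 0.0, -0.002]]
wrist_force: [0.6, -1.6, -1.0]
gripper_width: 0.448
```

```bash
python3 q.py
```

```text
269 [125, 114, 116, 117, 119, 118, 131, 147, 150, 130, 112, 140, 185, 198, 169, 147, 176, 194, 191, 127, 119, 165, 174, 176, 172, 174, 172, 170]
271 [125, 116, 113, 112, 119, 182, 197, 203, 192, 145, 116, 141, 187, 190, 160, 144, 181, 197, 187, 141, 120, 132, 164, 172, 170, 175, 174, 170]
273 [133, 114, 112, 106, 145, 197, 211, 197, 148, 121, 118, 146, 189, 189, 155, 142, 182, 200, 191, 147, 124, 124, 133, 154, 171, 174, 173, 170]
t 16.6333 w [38.93, 38.61, 38.68] F [ 1.0935 -1.6118 -1.403 ] tcp [ 0.4557 -0.1739  0.0338]
```

Request:
play_rows --commands '[{"fingers": 0.12,"tx": 0,"ty": 0,"tz": 0,"ax": 0,"ay": 0,"az": 0},{"fingers": 0.125,"tx": 0,"ty": 0,"tz": 0,"ax": 0,"ay": 0,"az": 0},{"fingers": 0.125,"tx": 0,"ty": 0,"tz": 0,"ax": 0,"ay": 0,"az": 0}]'

```text
time_s: 16.93
tcp_pos: [0.4553, -0.1739, 0.0337]
ee_rot: [[0.0, -0.069, -0.998], [-0.0, -0.998, 0.069], [-1.0, 0.0, -0.0]]
wrist_force: [0.9, -2.2, -1.8]
gripper_width: 0.442
```

```bash
python3 q.py
```

```text
269 [123, 115, 116, 120, 115, 112, 119, 141, 140, 127, 114, 134, 180, 199, 186, 146, 175, 195, 185, 131, 120, 166, 175, 174, 171, 177, 173, 167]
271 [137, 111, 112, 113, 114, 147, 176, 197, 194, 144, 119, 133, 185, 197, 189, 157, 182, 198, 194, 142, 120, 145, 160, 177, 173, 168, 174, 172]
273 [137, 118, 112, 103, 130, 197, 212, 192, 148, 116, 114, 140, 185, 193, 187, 154, 185, 200, 190, 147, 123, 121, 131, 147, 169, 174, 173, 171]
t 17.1333 w [38.33, 38.18, 38.53] F [ 1.5733 -2.1062 -1.5653] tcp [ 0.4552 -0.1738  0.0337]
```

Request:
play_rows --commands '[{"fingers": 0.13,"tx": 0,"ty": 0,"tz": 0,"ax": 0,"ay": 0,"az": 0},{"fingers": 0.14,"tx": 0,"ty": 0,"tz": 0,"ax": 0,"ay": 0,"az": 0},{"fingers": 0.14,"tx": 0,"ty": 0,"tz": 0,"ax": 0,"ay": 0,"az": 0}]'

```text
time_s: 17.43
tcp_pos: [0.455, -0.1738, 0.0336]
ee_rot: [[-0.0, -0.069, -0.998], [0.0, -0.998, 0.069], [-1.0, -0.0, 0.0]]
wrist_force: [1.7, -1.9, -1.3]
gripper_width: 0.431
```

```bash
python3 q.py
```

```text
269 [122, 116, 111, 114, 114, 115, 116, 134, 142, 130, 115, 132, 181, 201, 188, 162, 181, 197, 187, 137, 123, 161, 176, 178, 176, 176, 173, 167]
271 [135, 118, 117, 113, 112, 145, 183, 199, 188, 143, 112, 133, 187, 200, 187, 163, 185, 198, 190, 141, 119, 144, 159, 170, 175, 174, 175, 173]
273 [139, 115, 112, 106, 132, 196, 209, 192, 151, 125, 113, 127, 181, 200, 204, 162, 183, 201, 193, 152, 125, 123, 123, 142, 169, 174, 171, 175]
t 17.6333 w [37.92, 37.53, 37.77] F [ 1.0887 -1.3088 -1.2056] tcp [ 0.455  -0.1738  0.0336]
```

Ear centres are now 4.2 px (about 8 mm) apart and have stopped moving, so the collar looks shut. I'll ease open and check that it stays.

Request:
play_rows --commands '[{"fingers": 0.14,"tx": 0,"ty": 0,"tz": 0,"ax": 0,"ay": 0,"az": 0},{"fingers": 0.1,"tx": 0,"ty": 0,"tz": 0,"ax": 0,"ay": 0,"az": 0},{"fingers": 0.04,"tx": 0,"ty": 0,"tz": 0,"ax": 0,"ay": 0,"az": 0},{"fingers": 0.0,"tx": 0,"ty": 0,"tz": 0,"ax": 0,"ay": 0,"az": 0},{"fingers": 0.0,"tx": 0,"ty": 0,"tz": 0,"ax": 0,"ay": 0,"az": 0}]'

```text
time_s: 18.1
tcp_pos: [0.4543, -0.1736, 0.0334]
ee_rot: [[-0.002, -0.069, -0.998], [0.0, -0.998, 0.069], [-1.0, -0.0, 0.002]]
wrist_force: [-0.1, -0.1, -0.9]
gripper_width: 0.494
```

```bash
python3 q.py
```

```text
269 [121, 117, 119, 118, 116, 119, 113, 121, 114, 114, 114, 138, 184, 198, 187, 159, 177, 195, 190, 135, 125, 163, 178, 175, 175, 174, 172, 169]
271 [133, 119, 110, 121, 157, 182, 193, 188, 146, 116, 119, 135, 190, 197, 192, 157, 189, 194, 191, 145, 124, 158, 170, 176, 175, 174, 173, 173]
273 [133, 110, 100, 140, 186, 200, 196, 176, 140, 118, 115, 130, 182, 199, 193, 151, 181, 206, 208, 154, 120, 126, 136, 161, 174, 175, 175, 175]
t 18.3 w [43.73, 43.91, 43.44] F [-0.0099 -0.6076 -1.4295] tcp [ 0.4548 -0.1737  0.0335]
```

The jaw pin has backed off and the ear stayed put, so it has clicked. Open to 60 mm and withdraw.

Request:
play_rows --commands '[{"fingers": -0.1,"tx": 0,"ty": 0,"tz": 0,"ax": 0,"ay": 0,"az": 0},{"fingers": -0.2,"tx": 0,"ty": 0,"tz": 0,"ax": 0,"ay": 0,"az": 0},{"fingers": -0.3,"tx": 0,"ty": 0,"tz": 0,"ax": 0,"ay": 0,"az": 0},{"fingers": -0.38,"tx": 0,"ty": 0,"tz": 0,"ax": 0,"ay": 0,"az": 0},{"fingers": -0.38,"tx": 0,"ty": 0,"tz": 0,"ax": 0,"ay": 0,"az": 0}]'

```text
time_s: 18.77
tcp_pos: [0.4551, -0.1738, 0.0336]
ee_rot: [[-0.0, -0.069, -0.998], [-0.0, -0.998, 0.069], [-1.0, 0.0, 0.0]]
wrist_force: [-0.0, 0.2, -1.7]
gripper_width: 0.676
```

Request:
play_rows --commands '[{"fingers": -0.38,"tx": 0,"ty": 0,"tz": 0,"ax": 0,"ay": 0,"az": 0},{"fingers": -0.38,"tx": 0,"ty": 0,"tz": 0.015,"ax": 0,"ay": 0,"az": 0},{"fingers": -0.38,"tx": 0,"ty": 0,"tz": 0.035,"ax": 0,"ay": 0,"az": 0},{"fingers": -0.38,"tx": 0,"ty": 0,"tz": 0.06,"ax": 0,"ay": 0,"az": 0},{"fingers": -0.38,"tx": 0,"ty": 0,"tz": 0.06,"ax": 0,"ay": 0,"az": 0}]'

```text
time_s: 19.18
tcp_pos: [0.4057, -0.1703, 0.0331]
ee_rot: [[-0.005, -0.071, -0.997], [0.001, -0.997, 0.071], [-1.0, -0.001, 0.005]]
wrist_force: [-1.1, 0.0, -1.1]
gripper_width: 0.692
```

Request:
play_rows --commands '[{"fingers": -0.38,"tx": -0.03,"ty": 0,"tz": 0,"ax": 0,"ay": 0,"az": 0},{"fingers": -0.38,"tx": -0.07,"ty": 0,"tz": 0,"ax": 0,"ay": 0,"az": 0},{"fingers": -0.38,"tx": -0.11,"ty": 0,"tz": 0,"ax": 0,"ay": 0,"az": 0},{"fingers": -0.38,"tx": -0.13,"ty": 0,"tz": 0,"ax": 0,"ay": 0,"az": 0}]'

```text
time_s: 19.52
tcp_pos: [0.4123, -0.1711, 0.1347]
ee_rot: [[0.006, -0.069, -0.998], [-0.001, -0.998, 0.069], [-1.0, 0.001, -0.006]]
wrist_force: [1.2, -0.3, -1.2]
gripper_width: 0.692
```

```bash
python3 q.py; python3 -c "
from h import *
cmd([.5348,.1569,.13],-9.5,60)"
```

```text
269 [121, 111, 114, 115, 117, 113, 118, 114, 112, 114, 115, 134, 184, 195, 190, 155, 182, 198, 190, 135, 121, 162, 170, 175, 169, 171, 168, 170]
271 [135, 116, 115, 118, 118, 118, 116, 115, 117, 113, 116, 136, 190, 201, 189, 157, 185, 198, 189, 138, 124, 164, 177, 176, 171, 172, 170, 169]
273 [134, 117, 112, 117, 117, 116, 115, 119, 112, 112, 113, 130, 185, 196, 189, 152, 178, 201, 203, 147, 129, 162, 173, 175, 173, 174, 173, 170]
t 19.7167 w [60.1, 60.06, 59.93] F [-0.1359 -0.0984 -0.9092] tcp [ 0.4099 -0.1705  0.1308]
t 19.77 tcp [ 0.4093 -0.1705  0.1301] F [-0.35    0.2575 -1.7676] w mm 59.79 | txyz [ 0.0001 -0.4471 -0.1365] axyz [0.0305 0.0007 0.0001] fingers -0.379
```

Request:
play_rows --commands '[{"fingers": -0.38,"tx": 0,"ty": -0.03,"tz": 0,"ax": 0,"ay": 0,"az": 0},{"fingers": -0.38,"tx": 0,"ty": -0.08,"tz": -0.02,"ax": 0,"ay": 0,"az": 0},{"fingers": -0.38,"tx": 0,"ty": -0.13,"tz": -0.04,"ax": 0.01,"ay": 0,"az": 0},{"fingers": -0.38,"tx": 0,"ty": -0.18,"tz": -0.06,"ax": 0.02,"ay": 0,"az": 0},{"fingers": -0.38,"tx": 0,"ty": -0.23,"tz": -0.07,"ax": 0.0305,"ay": 0,"az": 0}]'

```text
time_s: 20.18
tcp_pos: [0.475, -0.0007, 0.1295]
ee_rot: [[-0.002, -0.166, -0.986], [-0.001, -0.986, 0.166], [-1.0, 0.001, 0.002]]
wrist_force: [1.0, -1.0, -1.1]
gripper_width: 0.696
```

```bash
python3 -c "
from h import *
cmd([.5348,.1569,.13],-9.5,60)"
```

```text
t 20.18 tcp [ 0.475  -0.0007  0.1295] F [ 1.0135 -1.0175 -1.1406] w mm 60.55 | txyz [-0.0011 -0.2205 -0.0436] axyz [-0.0005  0.0007 -0.0005] fingers -0.379
```

Request:
play_rows --commands '[{"fingers": -0.38,"tx": 0,"ty": -0.05,"tz": -0.01,"ax": 0,"ay": 0,"az": 0},{"fingers": -0.38,"tx": 0,"ty": -0.1,"tz": -0.02,"ax": 0,"ay": 0,"az": 0},{"fingers": -0.38,"tx": 0,"ty": -0.15,"tz": -0.03,"ax": 0,"ay": 0,"az": 0},{"fingers": -0.38,"tx": 0,"ty": -0.195,"tz": -0.04,"ax": 0,"ay": 0,"az": 0},{"fingers": -0.38,"tx": 0,"ty": -0.2205,"tz": -0.0436,"ax": 0,"ay": 0,"az": 0}]'

```text
time_s: 20.6
tcp_pos: [0.5347, 0.1585, 0.1288]
ee_rot: [[-0.002, -0.162, -0.987], [-0.001, -0.987, 0.162], [-1.0, 0.002, 0.002]]
wrist_force: [-0.0, -0.2, -1.1]
gripper_width: 0.692
```

Request:
play_rows --commands '[{"fingers": -0.38,"tx": 0,"ty": 0,"tz": 0,"ax": 0,"ay": 0,"az": 0},{"fingers": -0.38,"tx": 0,"ty": 0,"tz": 0,"ax": 0,"ay": 0,"az": 0},{"fingers": -0.38,"tx": 0.04,"ty": 0,"tz": 0,"ax": 0,"ay": 0,"az": 0},{"fingers": -0.38,"tx": 0.08,"ty": 0,"tz": 0,"ax": 0,"ay": 0,"az": 0},{"fingers": -0.38,"tx": 0.08,"ty": 0,"tz": 0,"ax": 0,"ay": 0,"az": 0}]'

```text
time_s: 21.02
tcp_pos: [0.5285, 0.1519, 0.0648]
ee_rot: [[-0.014, -0.168, -0.986], [-0.006, -0.986, 0.168], [-1.0, 0.008, 0.012]]
wrist_force: [-0.6, 0.1, -2.0]
gripper_width: 0.691
```

Request:
play_rows --commands '[{"fingers": -0.38,"tx": 0,"ty": 0,"tz": 0,"ax": 0,"ay": 0,"az": 0},{"fingers": -0.38,"tx": 0,"ty": 0,"tz": 0,"ax": 0,"ay": 0,"az": 0}]'

```text
time_s: 21.18
tcp_pos: [0.5347, 0.1549, 0.0721]
ee_rot: [[0.001, -0.165, -0.986], [-0.0, -0.986, 0.165], [-1.0, 0.0, -0.001]]
wrist_force: [0.9, -0.4, -0.6]
gripper_width: 0.69
```

Run:
```python
from h import *
s=viewer.capture('side');t=viewer.capture('top')
cmd([.5348,.1569,.009],-9.5,60)
g=t["image"].astype(int)
# compare pliers pixels with the g6 hold pose: bright grey blob (steel) in the region
for p,nm,(u0,u1,v0,v1) in((t,"top",(215,275,215,285)),(s,"side",(270,325,190,235))):
    im=p["image"][v0:v1,u0:u1].astype(int);m=(im.min(2)>150)&(im.max(2)-im.min(2)<30)
    ys,xs=np.nonzero(m);print(nm,len(xs),xs.mean()+u0,ys.mean()+v0)
    a=np.degrees(np.arctan2(*np.linalg.svd(np.c_[xs-xs.mean(),ys-ys.mean()],full_matrices=False)[2][0]));print(a)
```

```text
t 21.28 tcp [0.5352 0.1557 0.073 ] F [ 0.1011 -1.1728 -0.4116] w mm 60.06 | txyz [ 0.0853 -0.0014  0.0011] axyz [ 0.0001 -0.0009  0.0006] fingers -0.379
top 517 240.7504835589942 253.47775628626692
-13.97708861268159
side 139 291.8992805755396 205.98561151079136
-92.83910266236994
```

Request:
play_rows --commands '[{"fingers": -0.38,"tx": 0.03,"ty": -0.0014,"tz": 0,"ax": 0,"ay": 0,"az": 0},{"fingers": -0.38,"tx": 0.06,"ty": -0.0014,"tz": 0,"ax": 0,"ay": 0,"az": 0},{"fingers": -0.38,"tx": 0.075,"ty": -0.0014,"tz": 0,"ax": 0,"ay": 0,"az": 0},{"fingers": -0.38,"tx": 0.08,"ty": -0.0014,"tz": 0,"ax": 0,"ay": 0,"az": 0},{"fingers": -0.38,"tx": 0.08,"ty": -0.0014,"tz": 0,"ax": 0,"ay": 0,"az": 0}]'

```text
time_s: 21.7
tcp_pos: [0.5344, 0.1565, 0.0115]
ee_rot: [[0.0, -0.164, -0.986], [-0.0, -0.986, 0.164], [-1.0, 0.0, -0.0]]
wrist_force: [-0.4, -0.3, -1.0]
gripper_width: 0.691
```

Request:
play_rows --commands '[{"fingers": -0.38,"tx": 0,"ty": 0,"tz": 0,"ax": 0,"ay": 0,"az": 0},{"fingers": -0.38,"tx": 0.003,"ty": 0,"tz": 0,"ax": 0,"ay": 0,"az": 0},{"fingers": -0.38,"tx": 0.005,"ty": 0,"tz": 0,"ax": 0,"ay": 0,"az": 0},{"fingers": -0.38,"tx": 0.005,"ty": 0,"tz": 0,"ax": 0,"ay": 0,"az": 0}]'

```text
time_s: 22.03
tcp_pos: [0.5348, 0.1569, 0.008]
ee_rot: [[0.002, -0.164, -0.986], [0.001, -0.986, 0.164], [-1.0, -0.001, -0.001]]
wrist_force: [0.1, 1.1, -0.9]
gripper_width: 0.688
```

Run:
```python
from h import *
for i in range(5):cmd([.5348,.1569,.008],-9.5,60);viewer.capture('top')
```

```text
t 22.03 tcp [0.5348 0.1569 0.008 ] F [ 0.1394  1.0596 -0.8898] w mm 59.9 | txyz [ 0.0001 -0.     -0.    ] axyz [ 0.0002 -0.0005  0.0004] fingers -0.379
t 22.08 tcp [0.5348 0.1569 0.008 ] F [0.0074 0.4876 0.1151] w mm 60.11 | txyz [ 0.     -0.0001  0.    ] axyz [ 0.0002 -0.0004  0.0003] fingers -0.379
t 22.13 tcp [0.5348 0.1569 0.008 ] F [ 0.2351 -0.2972  0.7257] w mm 60.48 | txyz [0. 0. 0.] axyz [ 0.0003 -0.0004  0.0003] fingers -0.379
t 22.18 tcp [0.5348 0.1569 0.008 ] F [0.5458 0.7248 1.3073] w mm 60.27 | txyz [ 0.     -0.      0.0001] axyz [ 0.0003 -0.0004  0.0003] fingers -0.379
t 22.23 tcp [0.5348 0.1569 0.008 ] F [0.022  0.4614 1.2712] w mm 60.41 | txyz [ 0. -0.  0.] axyz [ 0.0003 -0.0004  0.0003] fingers -0.379
```

Fz has risen from about −1.3 to roughly 0 or above, so the pliers are resting on the bars. Open and lift away.

Request:
play_rows --commands '[{"fingers": -0.5,"tx": 0,"ty": 0,"tz": 0,"ax": 0,"ay": 0,"az": 0},{"fingers": -0.6,"tx": 0,"ty": 0,"tz": 0,"ax": 0,"ay": 0,"az": 0},{"fingers": -1,"tx": 0,"ty": 0,"tz": 0,"ax": 0,"ay": 0,"az": 0},{"fingers": -1,"tx": 0,"ty": 0,"tz": 0,"ax": 0,"ay": 0,"az": 0},{"fingers": -1,"tx": 0,"ty": 0,"tz": 0,"ax": 0,"ay": 0,"az": 0}]'

```text
time_s: 22.7
tcp_pos: [0.5336, 0.1562, 0.007]
ee_rot: [[-0.001, -0.165, -0.986], [-0.001, -0.986, 0.165], [-1.0, 0.001, 0.001]]
wrist_force: [0.1, -0.3, 0.1]
gripper_width: 0.938
```

Request:
play_rows --commands '[{"fingers": -1,"tx": 0,"ty": 0,"tz": 0,"ax": 0,"ay": 0,"az": 0},{"fingers": -1,"tx": 0,"ty": 0,"tz": 0,"ax": 0,"ay": 0,"az": 0},{"fingers": -1,"tx": 0,"ty": 0,"tz": 0,"ax": 0,"ay": 0,"az": 0},{"fingers": -1,"tx": 0,"ty": 0,"tz": 0,"ax": 0,"ay": 0,"az": 0},{"fingers": -1,"tx": 0,"ty": 0,"tz": 0,"ax": 0,"ay": 0,"az": 0}]'

```text
time_s: 23.12
tcp_pos: [0.5341, 0.1565, 0.0073]
ee_rot: [[-0.0, -0.165, -0.986], [-0.0, -0.986, 0.165], [-1.0, 0.0, 0.0]]
wrist_force: [-1.2, 0.4, -0.8]
gripper_width: 0.999
```

Request:
play_rows --commands '[{"fingers": -1,"tx": -0.02,"ty": 0,"tz": 0,"ax": 0,"ay": 0,"az": 0},{"fingers": -1,"tx": -0.06,"ty": 0,"tz": 0,"ax": 0,"ay": 0,"az": 0},{"fingers": -1,"tx": -0.1,"ty": 0,"tz": 0,"ax": 0,"ay": 0,"az": 0},{"fingers": -1,"tx": -0.15,"ty": 0,"tz": 0,"ax": 0,"ay": 0,"az": 0},{"fingers": -1,"tx": -0.2,"ty": 0,"tz": 0,"ax": 0,"ay": 0,"az": 0}]'

```text
time_s: 23.53
tcp_pos: [0.5335, 0.1562, 0.1586]
ee_rot: [[-0.001, -0.165, -0.986], [-0.001, -0.986, 0.165], [-1.0, 0.001, 0.001]]
wrist_force: [0.4, 0.5, -0.4]
gripper_width: 1.001
```

Request:
play_rows --commands '[{"fingers": -1,"tx": 0,"ty": 0,"tz": 0.03,"ax": 0,"ay": 0,"az": 0},{"fingers": -1,"tx": 0,"ty": 0,"tz": 0.08,"ax": 0,"ay": 0,"az": 0},{"fingers": -1,"tx": 0,"ty": 0,"tz": 0.12,"ax": 0,"ay": 0,"az": 0},{"fingers": -1,"tx": 0,"ty": -0.05,"tz": 0.15,"ax": 0,"ay": 0,"az": 0},{"fingers": -1,"tx": 0,"ty": -0.1,"tz": 0.15,"ax": 0,"ay": 0,"az": 0}]'

```text
time_s: 23.95
tcp_pos: [0.4318, 0.2477, 0.1582]
ee_rot: [[-0.001, -0.166, -0.986], [0.0, -0.986, 0.166], [-1.0, 0.0, 0.001]]
wrist_force: [1.5, 0.0, 0.3]
gripper_width: 1.002
```

Request:
play_rows --commands '[{"fingers": -1,"tx": 0,"ty": -0.04,"tz": 0,"ax": 0,"ay": 0,"az": 0},{"fingers": -1,"tx": 0,"ty": -0.08,"tz": 0,"ax": 0,"ay": 0,"az": 0},{"fingers": -1,"tx": 0,"ty": -0.12,"tz": 0,"ax": 0,"ay": 0,"az": 0},{"fingers": -1,"tx": 0,"ty": -0.12,"tz": 0,"ax": 0,"ay": 0,"az": 0}]'

```text
time_s: 24.28
tcp_pos: [0.4514, 0.3425, 0.1571]
ee_rot: [[0.002, -0.161, -0.987], [0.002, -0.987, 0.161], [-1.0, -0.002, -0.002]]
wrist_force: [0.7, 0.1, 0.7]
gripper_width: 0.997
```

Run:
```python
from h import *
t=viewer.capture('top');s=viewer.capture('side')
t0=cv2.imread("pics/t0.png")[:,:,::-1]
cv=lambda p,u,v,w,h,z: cv2.resize(p["image"][v:v+h,u:u+w,::-1],None,fx=z,fy=z,interpolation=cv2.INTER_CUBIC)
o=np.zeros((600,800,3),np.uint8)
o[:500,:400]=cv(t,195,225,80,100,5);o[:240,400:]=cv(t,370,220,100,60,4);o[240:600,400:]=cv(s,215,200,100,90,4)
cv2.imwrite("pics/end.png",o);cmd([.4,.3,.2],-9.5)
for n in("beaker","jar","weight"):print(n,spotter.find_in(n,t)[0]["uv"])
```

```text
t 24.38 tcp [0.45   0.3384 0.1567] F [-0.0574 -0.5467  0.8099] w mm 86.97 | txyz [-0.0576  0.0615  0.0574] axyz [ 0.0005  0.0003 -0.0003] fingers None
beaker [239.1, 286.5]
jar [110.9, 228.6]
weight [405.0, 260.5]
```

View pics/end.png

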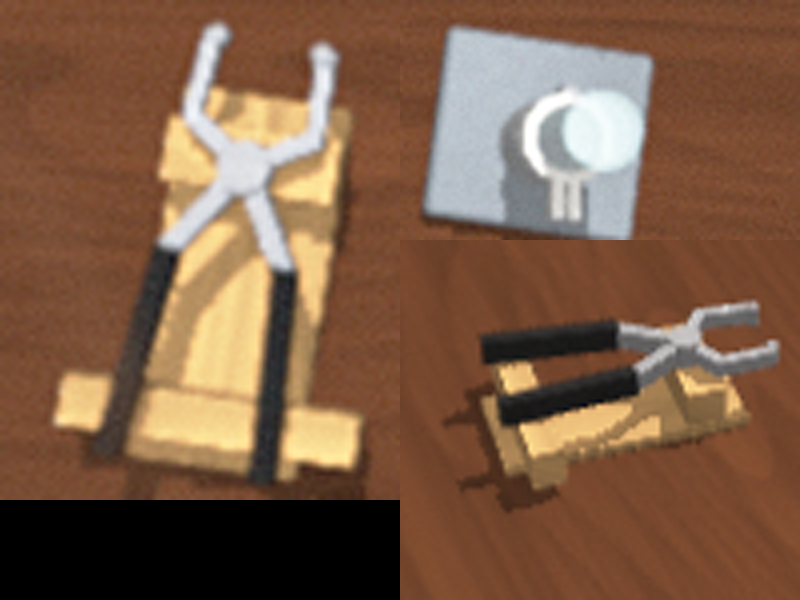

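The pliers lie as found, with the pivot at (243,167) in the crop against (240,167) before, and the collar ears are closed. The spotter's beaker and weight hits are plainly wrong objects, so I'll check the bystanders by comparing with the first picture, then hand in.

Run:
```python
from h import *
t=viewer.capture('top');t0=cv2.imread("pics/t0.png")[:,:,::-1]
for n,u,v in(("beaker",324,192),("jar",109,228),("weight",509,236)):
    a=t["image"][v-20:v+20,u-20:u+20].astype(int);b=t0[v-20:v+20,u-20:u+20].astype(int);print(n,abs(a-b).mean())
print(job.finish_job())
```

```text
beaker 2.9225
jar 2.3535416666666666
weight 3.33125
the job is handed in; nothing more can be done
None
```

I closed the collar with the pliers, laid them back on the rest, and handed the job in at about 24 s of the 70 s allowed. The hand-in reports no verdict.

- **Collar:** I squeezed in steps of about 1 mm of handle width, down to 37.7 mm. The moving ear stopped at about 14 mm between the ear faces, measured from the top camera. It stayed there after the jaws opened and were withdrawn, so the stud is home.
- **Pliers:** The last picture shows them open, flat on both bars and within about 1–2 mm of where they started.
- **Bystanders:** The beaker, jar and weight look unchanged against the first top picture, with only noise-level pixel differences (2.4 to 3.3).

Checks that failed or disagreed:
- **First grasp:** It closed on nothing. The fingertips show about 30–40 mm higher in the pictures than the stated tool point implies. I re-gripped lower, and heights after that were set relative to what the pictures showed.
- **Object finder:** In the final check it gave wrong positions for the beaker and the weight. That is why I used the picture comparison for the bystanders instead.
- **Squeeze force:** The force on the ears could not be measured. I judged it only from the handle width and the wrist force, which stayed under about 6 N.

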